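# Slide the fence out of its T-track and hang it on the peg

### The arm

A 6-joint arm with a two-finger parallel gripper is mounted at the origin on a cart in front of the work surface, level with it; the furniture and walls round the work are solid. World frame = base frame: x ahead of the robot, y to its left, z up, the work surface at z = 0. Lengths are in m, angles in rad, forces in N, time in s.
With the tool pointing down it reaches from about 0.375 to 0.9 m from the base axis. Payload 3.1 kg.
Tool frame: the origin (TCP) lies between the finger pads; the fingertips stand 19 mm ahead of it and the grasp point (between the pads) is the TCP; z points along the fingers, y is the direction in which the jaws open and shut (so a half turn about z gives the same grasp; the last joint's range is limited). The gripper opens to 85 mm and grips with 20 to 120 N. Pads are 22 mm wide; open, the fingers measure 114 mm over their backs; the gripper's body (76 mm by 85 mm) begins 54 mm behind the grasp point. The pads swing forward as they close: fully open they stand 13 mm farther back than shut.
Start: joints at [-1.478, 0.527, 1.433, -0, 1.181, -0.178], TCP at [0.167, -0.602, 0.25] pointing down, gripper open.
Joint ranges: [-3.08, 3.08], [-0.75, 2.2], [0.22, 2.44], [-1.43, 4.57], [0, 2.65], [-2.85, 2.85]. Speed limits (rad/s): [2.79, 2.79, 3.14, 3.14, 3.14, 3.14].

### API

Orientations are given as a unit quaternion [x, y, z, w].
In Python, from station import manip, optics, job gives the robot as it stands.
- The arm moves only by the shell command python3 -m inch 'ROWS' [OPENING] [FORCE]. ROWS is JSON, one flat list of numbers, 4 for each row, row after row: the shift along the world's x, y, z in cm, then the turn about the world's z in rad. A call has 1 to 20 rows; each row shifts and turns the commanded pose from where the row before left it; what a row does not reach is not made up. A row lasts 1/8 s, in which the tool goes at most 62.5 mm and 10.7 degrees, less where a joint would pass 70% of its speed; a pose out of reach is approached as far as the arm can. A call with a gripper value outside its range is refused whole. OPENING is the opening in per cent of the stroke, from 0 (shut) to 100 (fully open), set as the call begins (- or left out, the last holds). The fingers move at their own pace and stop on an object; FORCE is the grip in N (left out, the last holds). Time passes only in rows, so rows that do not move let the fingers close. It gives the time, the measured TCP pose, the force and the opening at its end, in the units of the state.
- manip.sense(): the state, without advancing time (a new reading comes with each control period).
- optics.snapshot(name): name is "scene" or "top"; returns (picture, depth): 420x560x3 uint8, red, green, blue; 420x560 float32, m along the optical axis (not along the pixel's ray), 0 where there is no reading.
- optics.camera_model(name): a dict with "mtx" (3x3 intrinsics, pixels), "dist_coeffs" ([k1, k2, p1, p2, k3] as OpenCV has them; the pictures are not rectified), "camera_from_world" (4x4, takes a point from world to camera coordinates). Camera axes: x right, y up, looking along -z (the intrinsics and any distortion apply to the point x, -y, -z); pixel columns grow to the right and rows downward; lengths in m; the calibration is good to about 2 mm. A picture is of the moment at which its call begins. camera_model takes no time and is no camera call.
- job.sign_off(): hands the job in, once; it reports no verdict.
The state is a dict: "t": time; "q": joint angles; "qd": joint speeds; "tau": joint torques, N m; "tcp_pos": TCP position; "tool_rot": TCP orientation; "force": force on the tool from outside, world axes, zero at the start; "ft_torque": the same for the moment, N m; "finger_gap": opening from 0.0 (shut) to 1.0 (fully open).
Only numpy, scipy, OpenCV 4.12 (cv2) and the standard library are available. Lean on these libraries where they do the work, as an engineer would, in place of code of your own. Each camera call takes 0.05 s, during which the arm holds its last target.

### The job

Push the blue fence plate along its T-slot track until it is clear of the lips and stands on the open landing, then lift it out there and hang it by its eye on the brass peg of the stand, behind the upturned tip, so that it hangs freely and upright. Do not let the fence fall over, and leave the tools and containers around alone.

Things in the scene. Friction and masses are not known exactly. Their poses are not given: they have to be found in the camera images.
- track: Aluminium T-slot track fixed flat on the desk, 66 mm wide (x), 271 mm long (its y, -123 to +148 mm). Origin at desk level on its centre line, where the roofed bay (+y) ends and the open landing (-y) begins; z up. Channel floor 4 mm above the desk.
- track_bay (a point): Middle of the roofed bay (track y = 0 to +140 mm), at the top of its two lips, 23.5 mm above the desk; lip undersides at 17.5 mm. The slot between the lips is 20 mm wide, the channel below 42 mm. A black stop, 22 mm high, closes the bay at y = +140 to +148 mm.
- track_landing (a point): Middle of the landing's floor (track y = 0 to -115 mm): no lips, only side guides 14 mm high, and a black stop of that height at y = -115 to -123 mm.
- fence: Loose blue metal plate, about 0.2 kg, standing upright in the track, its dark foot captive under the lips. Origin: centre of the foot's underside; x normal to the plate, y along the foot and (at the start) the track's y, z up. Foot 36 (x) by 100 (y) by 10 mm high. Plate 10 mm thick, 90 mm wide (y) up to 49 mm height, then 60 mm wide up to 92 mm. Can be lifted out only with its origin past track y = -50 mm; at the landing's stop it is at -65 mm.
- fence_tab (a point): Middle of the top of the fence's grip tab, 127 mm above the foot's underside; tab 10 mm thick (x), 44 mm wide (y), 35 mm high. The fence slides under a push of 1 to 2 N; pushed at the edge of the plate 25 to 48 mm above the foot's underside it does not tip.
- fence_eye (a point): Centre of the round hanging eye through the fence plate, 32 mm in diameter, 70 mm above the foot's underside, on the plate's middle; 41 mm of solid above the eye up to the top of the tab. Axis of the eye: the fence's x.
- stand: Steel stand fixed to the desk. Origin at desk level under the middle of the peg, which points along the stand's -x; z up. Base 130 by 110 by 10 mm (x -55 to +75 mm), post 16 mm thick at x = +55 mm, 160 mm high. Brass peg, a flat bar 14 mm wide (y), 8 mm thick: its axis runs from x = +55, z = 152 mm to x = -35, z = 160 mm, then turns up to x = -44, z = 168 mm (top of the tip 174 mm).
- peg_tip (a point): Centre of the upturned end of the brass peg, 168 mm above the desk.
- peg_mid (a point): Point on the axis of the peg at its middle, 157 mm above the desk, straight over the stand's origin. A fence hung here has the centre of its eye 10 mm below this point.
- glue_bottle_b: Dark glue bottle with a blue cap, 23x30x88 mm, loose; origin under it. Leave alone.
- mallet: Small wooden mallet lying on the desk, 60x200x31 mm, loose; origin under its middle. Leave alone.
- steel_block: Steel bench block, 62x62x20 mm, loose; origin under it. Leave alone.

How it is judged:
On the way:
1. the fence stands on the track's landing, its whole foot clear of the lips (y of fence in the frame of track between -0.075 and -0.05 m and z of fence in the frame of track below 0.012 m and angle between fence's own z axis and vertical below 0.2 rad), for 0.2 s.
At the end, for the whole second after the job is handed in: The fence hangs on the peg behind its upturned tip: the centre of its eye 35 mm before to 50 mm behind the stand's origin along the peg, within 13 mm sideways, 135 to 158 mm above the desk; upright within 0.3 rad, at most swaying slightly (under 0.05 m/s and 0.6 rad/s) (x of fence_eye in the frame of stand between -0.035 and 0.05 m and y of fence_eye in the frame of stand between -0.013 and 0.013 m and z of fence_eye in the frame of stand between 0.135 and 0.158 m and angle between fence's own z axis and vertical below 0.3 rad and linear speed of fence below 0.05 m/s and angular speed of fence below 0.6 rad/s); the robot touches nothing.
It fails at once if the fence is tipped over (more than 1 rad from upright) (angle between fence's own z axis and vertical above 1 rad).
It fails at once if the glue bottle, mallet or steel block is moved more than 30 mm (distance of any of glue_bottle_b, mallet, steel_block from where it was at the start of the episode above 0.03 m).
It also fails if it takes over 64 s, if anything falls off the work surface, if the arm or the gripper's body presses on something with over 40 N, if the wrist force passes 120 N, or if a joint passes its speed limit or range.

## Working session

There is one attempt and no reset: what is moved stays moved. The work goes in short steps, Python scripts to look and compute and a shell command to move; the robot and the scene stay as the last step left them, time stands still between calls to the robot, and variables do not carry over. Pictures are saved under pics/ and viewed, and the job is handed in when it is done.

```bash
mkdir -p pics; ls; python3 - <<'E'
from station import manip, optics, job
import cv2, numpy as np
s=manip.sense(); print({k:np.round(v,3).tolist() for k,v in s.items()})
for n in ["scene","top"]:
    p,d=optics.snapshot(n); cv2.imwrite(f"pics/{n}0.png",p[:,:,::-1]); np.save(f"pics/{n}0d.npy",d); np.save(f"pics/{n}0p.npy",p)
    m=optics.camera_model(n); print(n,{k:np.round(v,4).tolist() for k,v in m.items()})
E
```

```text
pics
{'t': 0.0, 'q': [-1.478, 0.528, 1.434, 0.0, 1.181, -0.178], 'qd': [-0.0, -0.0, 0.001, 0.0, -0.001, -0.001], 'tau': [-0.0, -44.234, -17.803, -0.0, 0.008, 0.0], 'tcp_pos': [0.167, -0.602, 0.249], 'tool_rot': [0.991, 0.135, 0.0, -0.001], 'force': [0.6, 0.317, 0.591], 'ft_torque': [-0.042, -0.006, -0.022], 'finger_gap': 1.0}
scene {'mtx': [[451.2655, 0.0, 286.8561], [0.0, 451.2655, 213.8239], [0.0, 0.0, 1.0]], 'dist_coeffs': [-0.0769, 0.0, 0.0, 0.0, 0.0], 'camera_from_world': [[0.4787, -0.878, -0.0012, -0.234], [0.5154, 0.2798, 0.81, -0.3715], [-0.7108, -0.3883, 0.5864, -1.1409], [0.0, 0.0, 0.0, 1.0]]}
top {'mtx': [[419.4985, 0.0, 278.8632], [0.0, 419.4985, 207.4907], [0.0, 0.0, 1.0]], 'dist_coeffs': [0.0106, 0.0, 0.0, 0.0, 0.0], 'camera_from_world': [[-0.0296, -0.9995, 0.0147, 0.0205], [0.9929, -0.0277, 0.1159, -0.567], [-0.1155, 0.018, 0.9931, -1.4146], [0.0, 0.0, 0.0, 1.0]]}
```

View pics/scene0.png

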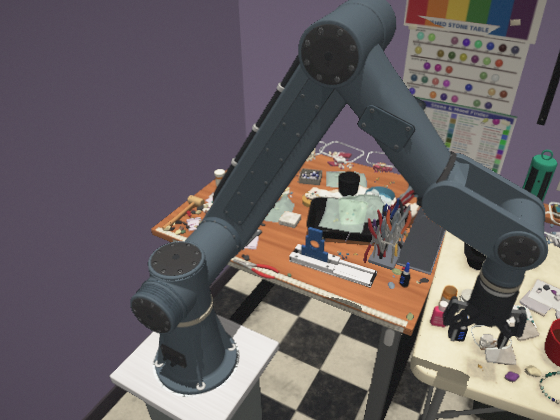

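View pics/top0.png

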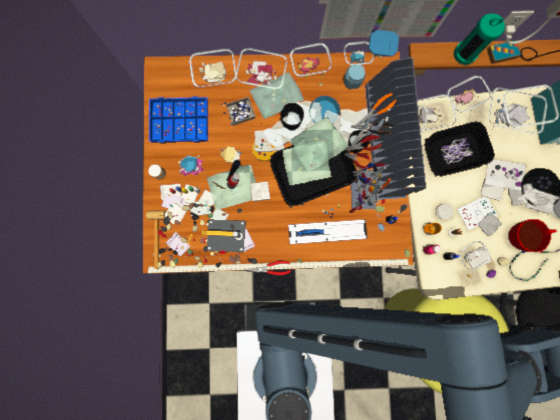

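```bash
python3 - <<'E'
import cv2, numpy as np
p=np.load("pics/top0p.npy")[:,:,::-1]
cv2.imwrite("pics/top0z.png",cv2.resize(p[200:275,190:390],None,fx=4,fy=4,interpolation=cv2.INTER_CUBIC))
p=np.load("pics/scene0p.npy")[:,:,::-1]
cv2.imwrite("pics/scene0z.png",cv2.resize(p[170:320,160:430],None,fx=2.9,fy=2.9,interpolation=cv2.INTER_CUBIC))
E
```

```text
(no output)
```

View pics/top0z.png

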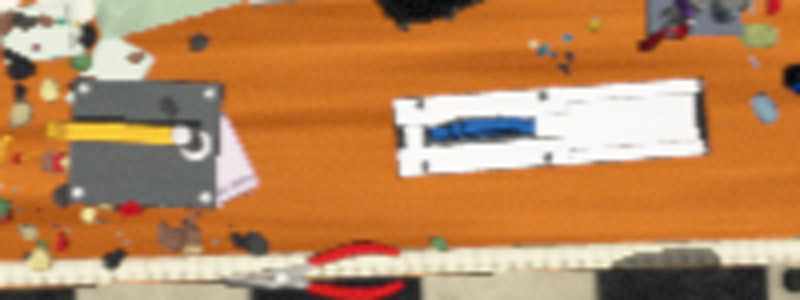

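View pics/scene0z.png

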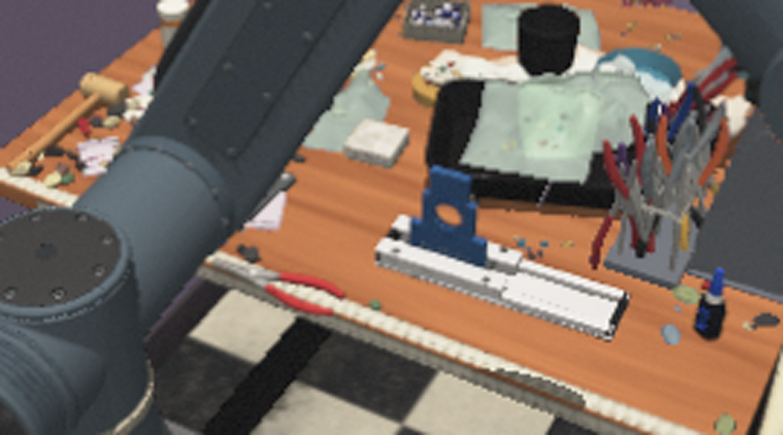

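```bash
cat > h.py <<'E'
import numpy as np, cv2
from station import optics
def world(name,d):
    m=optics.camera_model(name);H,W=d.shape
    u,v=np.meshgrid(np.arange(W),np.arange(H))
    n=cv2.undistortPoints(np.stack([u,v],-1).reshape(-1,1,2).astype(np.float64),np.array(m["mtx"]),np.array(m["dist_coeffs"])).reshape(H,W,2)
    c=np.stack([n[...,0]*d,-n[...,1]*d,-d,np.ones_like(d)],-1)
    w=c@np.linalg.inv(np.array(m["camera_from_world"])).T
    w=w[...,:3]; w[d==0]=np.nan; return w
def proj(name,P):
    m=optics.camera_model(name);P=np.atleast_2d(P)
    c=np.c_[P,np.ones(len(P))]@np.array(m["camera_from_world"]).T
    q=np.c_[c[:,0],-c[:,1],-c[:,2]]
    return cv2.projectPoints(q,np.zeros(3),np.zeros(3),np.array(m["mtx"]),np.array(m["dist_coeffs"]))[0].reshape(-1,2)
E
python3 - <<'E'
from h import *
np.set_printoptions(linewidth=250,suppress=True)
d=np.load("pics/top0d.npy");w=world("top",d)
print("cols",np.arange(196,256,2))
for r in range(214,258,2): print(r,np.round(w[r,196:256:2,2]*1000).astype(int))
print()
print("cols",np.arange(284,372,3))
for r in range(216,250,2): print(r,np.round(np.nan_to_num(w[r,284:372:3,2])*1000).astype(int))
print(w[231,300],w[235,227], w[190,262])
E
```

```text
cols [196 198 200 202 204 206 208 210 212 214 216 218 220 222 224 226 228 230 232 234 236 238 240 242 244 246 248 250 252 254]
214 [13  4  5  5  1  5  7  9  7  4  8  0  4  9  6  5  3  4 -1  2 -1 -1  3 -2  1  6 -1  8  1  3]
216 [13  0  2 -2  1  1 13 10  7  1  4  3  8  5 11  5  4  5  0  6 -1 -1  2 -1  4 -2  3  4 -2  3]
218 [ 8  2  5  1 -7  1  0  8  7  5  5  2  9 11  6  3  2  2  2  5  1  2  2  4 -4  1  8  0  5 -1]
220 [ 7  3 -2  8  3  1 14  7 10 13 11 14  9 12 11 18 16 12 12  6  9 14  2  1 -3 -1  3 -1 -3  3]
222 [ 1  0  8  4  0  1 10  8  4 11 13  9  6  9 10 12  8 13 14  9  8 13 10 12 13 -1  2  1  6  4]
224 [ 2 -5  3  7  0  7 12 13 11 10  8 18 12 13  9  8 15  7 11 12  8 12 16 16 12 -4  1  2  1  3]
226 [ 8  3  6 -1  8 -2 14  9  8  9  6 14  7 11 15  5 12 14 15 13 15  9 11  5 11 -5  4  6  1  1]
228 [ 9  7  0  0  0  0 10 10 14 10 12  7 11 14 12  3 12  6  7 13 15  9 13 15  7  2  1 -1  3  6]
230 [  7   5   7 172 169 164  13  11  12  15  13  13   8  10  15   6  10   6  11   9  18  13   6  15   6   5  -1   0   0   1]
232 [  5   0   2 173 168 168 167 162 168 158 161 161 157 159 162 156 166 153 16
[... 3660 characters left out ...]
 23 33 27 16 11 22 14 18 14 20 19 14 16 14 12  4  0]
240 [ 5  5 24 25 23 20 25 22 19 25 26 28 21 25 23 27 19 14  9  7  2  3 -1  3  6  2 -4  1  7  3]
242 [ 0  4 23 30 20 25 23 22 21 11  1  5 -1 -2  0  0  0  3  5 -3  1  7  6  0  4  3 -1  3  3  1]
244 [ 2  3  2  0  1  0  6  4  6 -6  0  2 -3  2  5  1  5 -2  0  3  1  0  2  1  2  0 -1  6 -1  0]
246 [-1 -3 -2 -4  6 -1  3  2  2  1 -1  1  0  0  5  2  2  3  2  1 -1  2 -1 -1 -4 -2  0  1  1  3]
248 [-1 -2  4  0  6  4  3  3  7  1 -1  0  1 -3  5 -3  6 -2 -3  3  1  2  5 -1  3 -6  0  5  6  5]
[ 0.48537433 -0.06730152  0.01196648] [0.4708243  0.17054108 0.15991474] [0.63274432 0.06115373 0.01532767]<stdin>:5: RuntimeWarning: invalid value encountered in cast
```

```bash
cat >> h.py <<'E'
def box(x0,x1,y0,y1,z0,z1):
    return np.array([[x,y,z] for x in (x0,x1) for y in (y0,y1) for z in (z0,z1)],float)
def tf(P,pose):
    x,y,a=pose[:3]; z=pose[3] if len(pose)>3 else 0
    c,s=np.cos(a),np.sin(a); P=np.atleast_2d(P)
    return np.c_[x+c*P[:,0]-s*P[:,1],y+s*P[:,0]+c*P[:,1],z+P[:,2]]
E
python3 - <<'E'
from h import *
from scipy.optimize import minimize
p=np.load("pics/top0p.npy");d=np.load("pics/top0d.npy");w=world("top",d)
sc=np.load("pics/scene0p.npy");ds=np.load("pics/scene0d.npy");ws=world("scene",ds)
# point clouds inspection
def rep(n,m,W):
    P=W[m]; print(n,m.sum(),np.round(P.min(0),3),np.round(P.max(0),3),np.round(np.median(P,0),4)); return P
for nm,pp,W in (("top",p,w),("scene",sc,ws)):
    f=pp.astype(int); x,y,z=W[...,0],W[...,1],W[...,2]
    roi=(x>.40)&(x<.56)&(y>-.28)&(y<.12)
    blue=(f[...,2]>f[...,0]+50)&(f[...,2]>90)&roi&(z>.02)&(y>-.2)
    P=rep(nm+" blue",blue,W)
    if len(P)>20:
        c=np.median(P,0); V=P[:,:2]-P[:,:2].mean(0); e=np.linalg.svd(V,full_matrices=False)[2][0]; print("dir",np.arctan2(e[1],e[0]),np.ptp(V@e))
    tab=blue&(z>.1); rep(nm+" tab",tab,W)
    white=(f.min(-1)>110)&roi&(z<.04)&(np.ptp(f,-1)<60)
    P=rep(nm+" white",white,W)
    r=cv2.minAreaRect((P[:,:2]*1000).astype(np.float32)); print(r)
    st=(x>.38)&(x<.56)&(y>.08)&(y<.30)&(z>.145)&(z<.185)
    P=rep(nm+" peg",st,W)
    if len(P)>10:
        V=P[:,:2]-P[:,:2].mean(0); e=np.linalg.svd(V,full_matrices=False)[2][0]; print("dir",np.arctan2(e[1],e[0]),np.ptp(V@e),P.mean(0))
    b=(f.max(-1)<130)&(np.ptp(f,-1)<40)&(x>.38)&(x<.56)&(y>.06)&(y<.30)&(z>.002)&(z<.02)
    P=rep(nm+" base",b,W)
    if len(P)>10: print(cv2.minAreaRect((P[:,:2]*1000).astype(np.float32)))
E
```

```text
top blue 90 [ 0.473 -0.143  0.047] [ 0.484 -0.054  0.137] [ 0.4772 -0.0943  0.1024]
dir -1.519631906076714 0.08925355959034809
top tab 48 [ 0.473 -0.127  0.101] [ 0.483 -0.071  0.137] [ 0.4777 -0.0974  0.1309]
top white 1313 [ 0.429 -0.28  -0.003] [0.553 0.119 0.033] [ 0.4795 -0.1584  0.0157]
((494.3570861816406, -78.91976928710938), (106.24642944335938, 402.2968444824219), 3.6451523303985596)
top peg 167 [0.467 0.14  0.151] [0.488 0.25  0.177] [0.4782 0.1948 0.1623]
dir -1.636590660940307 0.10964286289351433 [0.47822815 0.19509258 0.16261445]
top base 957 [0.38  0.088 0.002] [0.555 0.3   0.02 ] [0.468  0.1905 0.0113]
((469.04656982421875, 193.98501586914062), (176.8408966064453, 208.29022216796875), 1.2717398405075073)
scene blue 94 [ 0.471 -0.145  0.049] [ 0.485 -0.062  0.136] [ 0.4759 -0.1038  0.0984]
dir -1.5213956215188358 0.08307708217108986
scene tab 43 [ 0.471 -0.124  0.101] [ 0.485 -0.08   0.136] [ 0.4759 -0.1017  0.1323]
scene white 2720 [ 0.4   -0.28  -0.787] [0.56  0.12  0.037] [ 0.4721 -0.0523 -0.7637]
((479.9203186035156, -79.95814514160156), (159.56173706054688, 399.8728942871094), 0.027102919295430183)Traceback (most recent call last):
  File "<stdin>", line 20, in <module>
  File "<stdin>", line 7, in rep
    return umr_minimum(a, axis, None, out, keepdims, initial, where)
ValueError: zero-size array to reduction operation minimum which has no identity
```

```bash
cat > fit.py <<'E'
from h import *
from scipy.optimize import minimize
def render(cam,hulls,pose,roi,S=8):
    u0,u1,v0,v1=roi; im=np.zeros(((v1-v0)*S,(u1-u0)*S),np.uint8)
    for P in hulls:
        q=(proj(cam,tf(P,pose))-[u0,v0]+.5)*S-.5
        h=cv2.convexHull(q.astype(np.float32))
        cv2.fillConvexPoly(im,np.round(h*16).astype(np.int32),255,shift=4)
    return cv2.resize(im,(u1-u0,v1-v0),interpolation=cv2.INTER_AREA)/255.
def fit(cam,hulls,soft,pose,roi,free=3,step=(.01,.01,.05,.01)):
    pose=np.array(pose,float)
    f=lambda p:((render(cam,hulls,np.r_[p,pose[free:]],roi)-soft)**2).sum()
    sim=np.array([pose[:free]]+[pose[:free]+np.eye(free)[i]*step[i] for i in range(free)])
    r=minimize(f,pose[:free],method="Nelder-Mead",options=dict(initial_simplex=sim,xatol=1e-5,fatol=1e-4,maxiter=600))
    return r.x,r.fun,soft.sum()
TRACK=[box(-.033,.033,0,.148,0,.0235),box(-.033,.033,-.123,0,0,.014)]
BASE=[box(-.055,.075,-.055,.055,0,.010)]
E
python3 - <<'E'
from fit import *
p=np.load("pics/top0p.npy").astype(int)
hsv=cv2.cvtColor(p.astype(np.uint8),cv2.COLOR_RGB2HSV)
u0,u1,v0,v1=roi=(280,375,212,252)
c=p[v0:v1,u0:u1]; print(c[5,5],c[10,80],c[19,20],c[19,25])
# soft mask: blue channel wood ~30, white ~240 ; fence bluish counts
blue=c[...,2].astype(float); wood=np.median(blue[25:,0:8]); print("wood",wood,np.percentile(blue,90))
soft=(blue>(wood+np.percentile(blue,90))/2).astype(np.uint8)
soft=cv2.morphologyEx(soft,cv2.MORPH_CLOSE,np.ones((7,7)))
n,l,s,_=cv2.connectedComponentsWithStats(soft); k=1+s[1:,4].argmax(); soft=(l==k).astype(float); print(s[k])
# partial coverage on the rim
b=np.clip((blue-wood)/(np.percentile(blue,90)-wood),0,1); rim=cv2.dilate(soft,np.ones((3,3)))-cv2.erode(soft,np.ones((3,3)))>0
t,fn,ss=fit("top",TRACK,soft,(.478,-.14,.05),roi); print("track",t,fn,ss)
cv2.imwrite("pics/m1.png",cv2.resize(np.vstack([soft,render("top",TRACK,t,roi)])*255,None,fx=6,fy=6))
roi=(200,252,210,260);u0,u1,v0,v1=roi;c=p[v0:v1,u0:u1]
sat=hsv[v0:v1,u0:u1,1].astype(float)
soft=((sat<70)&(c.max(-1)<140)).astype(np.uint8); soft=cv2.morphologyEx(soft,cv2.MORPH_OPEN,np.ones((3,3)))
soft=cv2.morphologyEx(soft,cv2.MORPH_CLOSE,np.ones((9,9)))
n,l,s,_=cv2.connectedComponentsWithStats(soft); k=1+s[1:,4].argmax(); soft=(l==k).astype(float); print(s[k])
t2,fn,ss=fit("top",BASE,soft,(.47,.18,-1.62),roi); print("stand",t2,fn,ss)
cv2.imwrite("pics/m2.png",cv2.resize(np.hstack([soft,render("top",BASE,t2,roi)])*255,None,fx=6,fy=6))
E
```

```text
[195 103  30] [248 246 246] [ 88  96 108] [ 33  73 124]
wood 41.0 247.0
[   8    8   79   24 1437]
track [ 0.48224308 -0.17270364  0.04305247] 57.84169165705498 1437.0
[   0   10   45   32 1096]
stand [ 0.47864009  0.20243161 -1.64238424] 125.61645520953479 1096.0[ WARN:0@1.232] global loadsave.cpp:1063 imwrite_ Unsupported depth image for selected encoder is fallbacked to CV_8U.
```

```bash
python3 -c "
import cv2,numpy as np
a=cv2.imread('pics/m1.png');b=cv2.imread('pics/m2.png');h=max(a.shape[0],b.shape[0]);
o=np.zeros((h+0,max(a.shape[1],1),3),np.uint8);o[:a.shape[0],:a.shape[1]]=a
cv2.imwrite('pics/m1v.png',o);print(a.shape,b.shape)"
```

```text
(480, 570, 3) (300, 624, 3)
```

View pics/m1.png

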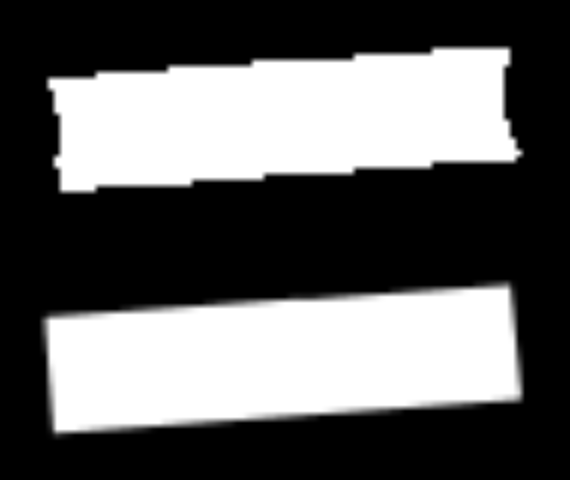

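View pics/m2.png

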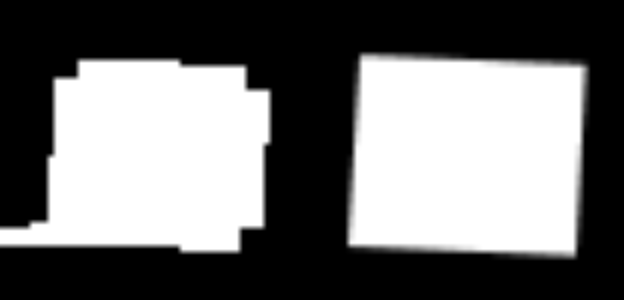

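```bash
python3 - <<'E'
from fit import *
def ray(cam,uv,z):
    m=optics.camera_model(cam);n=cv2.undistortPoints(np.array(uv,float).reshape(-1,1,2),np.array(m["mtx"]),np.array(m["dist_coeffs"])).reshape(-1,2)
    T=np.linalg.inv(np.array(m["camera_from_world"]));D=np.c_[n[:,0],-n[:,1],-np.ones(len(n))]@T[:3,:3].T;o=T[:3,3]
    return o+D*((z-o[2])/D[:,2])[:,None]
co=np.array([[73,78],[222,85],[217,207],[70,200]])/4.+[190,200]-.375
P=ray("top",co,.010); print(P,P.mean(0))
for i in range(4): print(np.linalg.norm(P[i]-P[(i+1)%4]))
for a,b in ((0,1),(3,2)): print(np.arctan2(*(P[b]-P[a])[[1,0]]))
for a,b in ((0,3),(1,2)): print(np.arctan2(*(P[b]-P[a])[[1,0]])+0)
# peg fit
PEG=[box(-.035,.055,-.007,.007,.150,.161),box(-.048,-.035,-.007,.007,.160,.172)]
p=np.load("pics/top0p.npy").astype(int);d=np.load("pics/top0d.npy");w=world("top",d)
roi=(195,250,222,245);u0,u1,v0,v1=roi
c=p[v0:v1,u0:u1]; soft=((c[...,0]-c[...,2])>60)&(w[v0:v1,u0:u1,2]>.12); soft|=w[v0:v1,u0:u1,2]>.145
t,fn,ss=fit("top",PEG,soft.astype(float),(.478,.19,-1.63),roi); print("peg",t,fn,ss)
o=P.mean(0)[:2]; yaw=t[2]; print("stand origin from base", o-0.010*np.array([np.cos(-1.62),np.sin(-1.62)]))
E
```

```text
[[0.53608789 0.25221795 0.01      ]
 [0.52628832 0.12278378 0.01      ]
 [0.42064605 0.12923206 0.01      ]
 [0.43042109 0.2558363  0.01      ]] [0.47836084 0.19001752 0.01      ]
0.12980461619578001
0.1058388842755147
0.12698104477795047
0.1057287277708133
-1.6463629893100806
-1.64785289908794
3.107363019345288
3.0806294085243895
peg [ 0.47885781  0.19832744 -1.64029892] 14.77748558246828 167.0
stand origin from base [0.47885268 0.20000542]
```

```bash
python3 - <<'E'
from h import *
d=np.load("pics/top0d.npy");w=world("top",d)
x,y,z=w[...,0],w[...,1],w[...,2]
for x0 in np.arange(.3,.8,.05):
    print(round(x0,2),[ (round(float(np.nanmax(z[m])),2) if (m:=(x>=x0)&(x<x0+.05)&(y>=y0)&(y<y0+.05)&(z<.5)).any() else None) for y0 in np.arange(-.6,.35,.05)])
E
```

```text
0.3 [0.01, 0.01, 0.01, -0.76, -0.75, -0.76, -0.76, -0.76, -0.76, -0.76, -0.76, 0.02, 0.02, 0.01, -0.76, -0.76, -0.76, -0.75, -0.76]
0.35 [0.1, 0.09, 0.07, 0.01, 0.01, 0.01, 0.01, 0.01, 0.01, 0.01, 0.01, 0.02, 0.02, 0.02, 0.02, 0.02, 0.02, 0.02, 0.01]
0.4 [0.06, 0.09, 0.07, 0.01, 0.01, 0.01, 0.01, 0.01, 0.01, 0.03, 0.03, 0.03, 0.01, 0.01, 0.02, 0.02, 0.02, 0.02, 0.02]
0.45 [0.08, 0.08, 0.06, 0.01, 0.01, 0.01, 0.02, 0.02, 0.03, 0.14, 0.14, 0.03, 0.01, 0.01, 0.16, 0.17, 0.18, 0.02, 0.02]
0.5 [0.03, 0.06, 0.01, 0.01, 0.09, 0.01, 0.15, 0.18, 0.03, 0.03, 0.03, 0.03, 0.01, 0.01, 0.02, 0.02, 0.02, 0.02, 0.02]
0.55 [0.03, 0.01, 0.01, 0.22, 0.21, 0.15, 0.19, 0.16, 0.03, 0.06, 0.06, 0.05, 0.01, 0.03, 0.02, 0.03, 0.04, 0.02, 0.02]
0.6 [0.01, 0.01, 0.01, 0.22, 0.21, 0.19, 0.19, 0.06, 0.06, 0.06, 0.04, 0.06, 0.05, 0.03, 0.19, 0.15, 0.14, 0.06, 0.06]
0.65 [0.12, 0.12, 0.01, 0.22, 0.21, 0.19, 0.19, 0.11, 0.03, 0.03, 0.03, 0.05, 0.06, 0.03, 0.19, 0.16, 0.03, 0.07, 0.08]
0.7 [0.08, 0.12, 0.01, 0.22, 0.22, 0.17, 0.17, 0.1, 0.06, 0.06, 0.05, 0.04, 0.06, 0.02, 0.15, 0.14, 0.01, 0.08, 0.08]
0.75 [0.12, 0.12, None, 0.22, 0.21, 0.19, 0.16, 0.08, 0.07, 0.08, 0.07, 0.06, 0.05, 0.04, 0.03, 0.04, 0.04, 0.06, 0.06]
```

```bash
python3 - <<'E'
from h import *
for n in("top","scene"):
    w=world(n,np.load(f"pics/{n}0d.npy"))
    x,y,z=w[...,0],w[...,1],w[...,2]
    m=(x>.46)&(x<.60)&(y>-.34)&(y<-.15)&(z>.04)&(z<.4)&~((y>-.15))
    P=w[m];P=P[P[:,0].argsort()];print(n,len(P));print(np.round(P[:45:1],3).tolist())
E
```

```text
top 252
[[0.539, -0.243, 0.174], [0.54, -0.241, 0.167], [0.54, -0.248, 0.165], [0.542, -0.242, 0.181], [0.542, -0.239, 0.179], [0.543, -0.247, 0.168], [0.545, -0.242, 0.182], [0.545, -0.255, 0.148], [0.545, -0.24, 0.176], [0.546, -0.244, 0.052], [0.547, -0.242, 0.049], [0.547, -0.249, 0.046], [0.547, -0.238, 0.047], [0.547, -0.249, 0.161], [0.548, -0.249, 0.062], [0.549, -0.246, 0.06], [0.549, -0.244, 0.056], [0.549, -0.257, 0.137], [0.55, -0.242, 0.048], [0.55, -0.25, 0.075], [0.551, -0.281, 0.175], [0.551, -0.24, 0.041], [0.551, -0.248, 0.067], [0.552, -0.246, 0.062], [0.552, -0.28, 0.165], [0.552, -0.277, 0.163], [0.552, -0.26, 0.14], [0.552, -0.243, 0.058], [0.552, -0.254, 0.141], [0.553, -0.282, 0.182], [0.553, -0.258, 0.136], [0.553, -0.279, 0.182], [0.553, -0.25, 0.079], [0.553, -0.254, 0.076], [0.554, -0.242, 0.047], [0.554, -0.278, 0.176], [0.554, -0.248, 0.073], [0.554, -0.253, 0.128], [0.554, -0.278, 0.146], [0.554, -0.253, 0.176], [0.555, -0.259, 0.147], [0.555, -0.245, 0.067], [0.555, -0.256, 0.146], [0.555, -0.284, 0.19], [0.555, -0.281, 0.19]]
scene 693
[[0.535, -0.248
[... 350 characters left out ...]
 -0.253, 0.162], [0.54, -0.251, 0.15], [0.54, -0.248, 0.175], [0.54, -0.25, 0.153], [0.54, -0.248, 0.178], [0.54, -0.254, 0.147], [0.541, -0.245, 0.173], [0.541, -0.258, 0.14], [0.541, -0.247, 0.181], [0.541, -0.251, 0.171], [0.542, -0.243, 0.183], [0.542, -0.255, 0.138], [0.542, -0.254, 0.142], [0.542, -0.257, 0.147], [0.542, -0.256, 0.15], [0.542, -0.257, 0.143], [0.542, -0.26, 0.148], [0.542, -0.254, 0.055], [0.542, -0.252, 0.042], [0.542, -0.25, 0.178], [0.542, -0.253, 0.149], [0.542, -0.249, 0.045], [0.542, -0.258, 0.135], [0.543, -0.245, 0.043], [0.543, -0.255, 0.16], [0.543, -0.252, 0.045], [0.543, -0.249, 0.154], [0.544, -0.246, 0.149], [0.544, -0.255, 0.156], [0.544, -0.255, 0.046]]
```

```bash
python3 -m inch '[0,0,0,0]' 100
```

```text
t: 0.22
tcp_pos: [0.1672, -0.6018, 0.2497]
tool_rot: [0.991, 0.135, 0.0, -0.001]
force: [0.5, 0.9, -0.4]
finger_gap: 0.999
```

```bash
python3 -m inch '[3.5,3.2,0.6,0, 3.5,3.2,0.6,0, 3.5,3.2,0.6,0, 3.5,3.2,0.6,0, 3.5,3.2,0.6,0, 3.5,3.2,0.6,0, 3.5,3.2,0.6,0, 3.5,3.2,0.6,0, 0.3,3.6,0,-0.023, 0.3,3.6,0,-0.023, 0.3,3.6,0,-0.023, 0.3,3.6,0,-0.023, 0.3,3.6,0,-0.023, 0.3,3.6,0,-0.023, 0.3,3.6,0,-0.023, 0.3,3.6,0,-0.023, 0.3,3.6,0,-0.023, 0.3,3.6,0,-0.023]'; python3 -m inch '[0,0,0,0,0,0,0,0]'
```

```text
t: 2.48
tcp_pos: [0.4771, 0.015, 0.2984]
tool_rot: [1.0, 0.02, 0.0, 0.0]
force: [-0.5, 0.0, -0.3]
finger_gap: 1.002
t: 2.72
tcp_pos: [0.4772, 0.0134, 0.2983]
tool_rot: [1.0, 0.021, 0.0, 0.0]
force: [0.5, 0.0, 0.7]
finger_gap: 0.998
```

```bash
python3 -m inch '[-0.3,0.4,-4,0, 0,0,-4,0, 0,0,-4,0, 0,0,-4,0, 0,0,-4,0, 0,0,-2,0, 0,0,-1,0, 0,0,0,0]'; python3 - <<'E'
from h import *
for n in ["scene","top"]:
    p,d=optics.snapshot(n); cv2.imwrite(f"pics/{n}1.png",p[:,:,::-1]); np.save(f"pics/{n}1d.npy",d); np.save(f"pics/{n}1p.npy",p)
    c=p[170:320,230:410] if n=="scene" else p[190:290,220:390]
    cv2.imwrite(f"pics/{n}1z.png",cv2.resize(c[:,:,::-1],None,fx=4,fy=4,interpolation=cv2.INTER_CUBIC))
E
```

```text
t: 3.72
tcp_pos: [0.4743, 0.0171, 0.068]
tool_rot: [1.0, 0.02, -0.0, -0.0]
force: [1.1, -0.3, -0.3]
finger_gap: 1.004
```

View pics/scene1z.png

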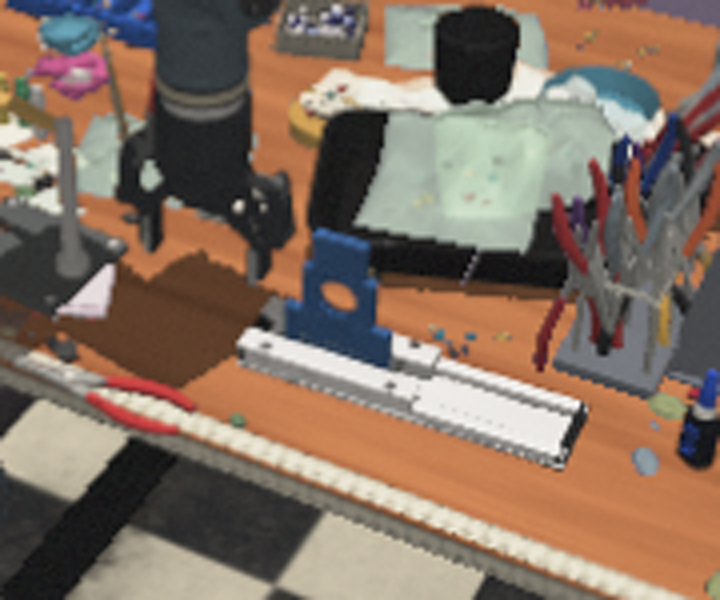

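View pics/top1z.png

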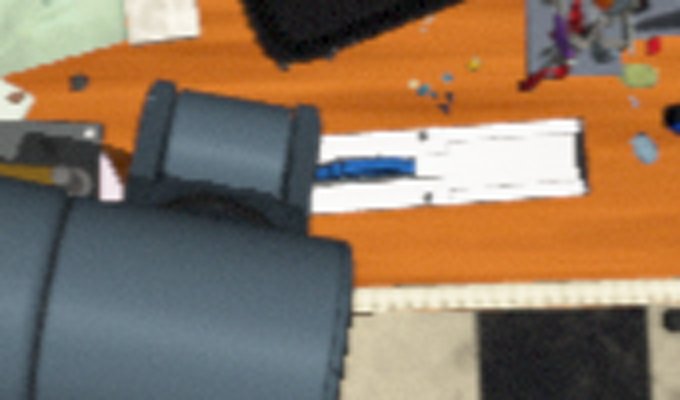

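```bash
python3 - <<'E'
from h import *
np.set_printoptions(linewidth=200,suppress=True)
w=world("scene",np.load("pics/scene1d.npy"));p=np.load("pics/scene1p.npy").astype(int)
T=np.array([.4743,.0171,.068]);a=.042
r=w-T; yy=-np.sin(a)*r[...,0]+np.cos(a)*r[...,1]; xx=np.cos(a)*r[...,0]+np.sin(a)*r[...,1]; zz=r[...,2]
m=(abs(xx)<.06)&(abs(yy)<.09)&(zz>-.04)&(zz<.16)
m&=~((p[...,2]>p[...,0]+30))
for z0 in np.arange(-.04,.16,.008):
    k=m&(zz>=z0)&(zz<z0+.008)
    if k.sum(): 
        q=yy[k]*1000; n=q[q<0]; P=q[q>0]
        print(round(z0*1000),k.sum(),"y",np.round(q.min()),np.round(q.max()),"neg side range",np.round([n.min(),n.max()]) if len(n) else None,"pos",np.round([P.min(),P.max()]) if len(P) else None,"x",np.round(xx[k].min()*1000),np.round(xx[k].max()*1000))
E
```

```text
-40 16 y -88.0 -48.0 neg side range [-88. -48.] pos None x -37.0 19.0
-32 3 y -79.0 -78.0 neg side range [-79. -78.] pos None x -9.0 -6.0
-24 2 y -77.0 -76.0 neg side range [-77. -76.] pos None x -6.0 -4.0
-16 1 y -76.0 -76.0 neg side range [-76. -76.] pos None x 4.0 4.0
-8 7 y -90.0 45.0 neg side range [-90. -41.] pos [42. 45.] x -5.0 10.0
0 19 y -89.0 56.0 neg side range [-89. -45.] pos [41. 56.] x -12.0 15.0
8 31 y -90.0 56.0 neg side range [-90. -42.] pos [41. 56.] x -12.0 19.0
16 29 y -89.0 58.0 neg side range [-89. -43.] pos [42. 58.] x -10.0 12.0
24 25 y -90.0 54.0 neg side range [-90. -43.] pos [42. 54.] x -11.0 13.0
32 18 y -58.0 66.0 neg side range [-58. -43.] pos [41. 66.] x -11.0 10.0
40 44 y -71.0 71.0 neg side range [-71. -41.] pos [41. 71.] x -14.0 11.0
48 72 y -76.0 73.0 neg side range [-76.  -2.] pos [14. 73.] x -13.0 16.0
56 85 y -75.0 73.0 neg side range [-75.  -2.] pos [ 1. 73.] x -18.0 18.0
64 81 y -73.0 69.0 neg side range [-73.  -0.] pos [ 5. 69.] x -16.0 18.0
72 59 y -72.0 68.0 neg side range [-72.  -2.] pos [ 1. 68.] x -20.0 9.0
80 90 y -72.0 68.0 neg side range [-72.  -1.] pos [ 1. 68.] x -21.0 16.0
88 93 y -69.0 68.0 neg side range [-69.  -2.] pos [ 1. 68.] x -18.0 12.0
96 94 y -69.0 67.0 neg side range [-69.  -8.] pos [32. 67.] x -14.0 16.0
104 9 y -38.0 -28.0 neg side range [-38. -28.] pos None x -12.0 16.0
112 42 y -39.0 29.0 neg side range [-39.  -3.] pos [ 3. 29.] x -37.0 13.0
120 57 y -40.0 28.0 neg side range [-40.  -1.] pos [ 1. 28.] x -42.0 14.0
128 52 y -40.0 28.0 neg side range [-40.  -4.] pos [ 0. 28.] x -38.0 6.0
136 57 y -38.0 27.0 neg side range [-38.  -0.] pos [ 0. 27.] x -38.0 12.0
144 60 y -39.0 25.0 neg side range [-39.  -1.] pos [ 0. 25.] x -39.0 12.0
152 93 y -38.0 35.0 neg side range [-38.  -0.] pos [ 3. 35.] x -39.0 20.0
```

```bash
python3 -m inch '[0,0,4,0, 0,0,4.2,0, -0.6,-0.5,0,0.175, -0.6,-0.5,0,0.175, -0.6,-0.5,0,0.175, -0.6,-0.5,0,0.175, -0.6,-0.5,0,0.175, -0.6,-0.5,0,0.175, -0.6,-0.5,0,0.175, -0.5,-0.5,0,0.175, -0.5,-0.5,0,0.171, 0,0,0,0]'; python3 -m inch '[0,0,0,0]'; python3 - <<'E'
from station import manip; s=manip.sense(); print(s['q'],s['tool_rot'])
E
```

```text
t: 5.32
tcp_pos: [0.4224, -0.0275, 0.1513]
tool_rot: [0.693, 0.721, 0.0, 0.001]
force: [0.9, 0.2, 0.4]
finger_gap: 0.999
t: 5.45
tcp_pos: [0.4227, -0.0272, 0.1509]
tool_rot: [0.693, 0.721, 0.0, 0.001]
force: [-0.2, -0.8, 0.1]
finger_gap: 1.002
[-3.29553451e-01  4.42872348e-01  2.02207984e+00  1.01374875e-04
  6.74931246e-01 -3.68159026e-01] [6.93355012e-01 7.20595653e-01 3.90068805e-04 7.61059700e-04]
```

```bash
python3 -m inch '[0,0,-3,0, 0,0,-3,0, 0,0,-2,0, 0,0,-1.9,0, 0,0,-1,0, 0,0,0,0]'; cat > look.py <<'E'
import sys
from h import *
tag=sys.argv[1]
R={"scene":(230,410,170,305),"top":(190,390,170,290)}
for n in sys.argv[2:]:
    p,d=optics.snapshot(n); np.save(f"pics/{n}{tag}d.npy",d); np.save(f"pics/{n}{tag}p.npy",p)
    a,b,c,e=R[n]; cv2.imwrite(f"pics/{n}{tag}.png",cv2.resize(p[c:e,a:b,::-1],None,fx=4,fy=4,interpolation=cv2.INTER_CUBIC))
E
python3 look.py 2 scene top
```

```text
t: 6.2
tcp_pos: [0.4222, -0.0271, 0.0409]
tool_rot: [0.693, 0.721, -0.0, -0.0]
force: [0.2, 0.4, 0.2]
finger_gap: 0.999
```

View pics/scene2.png

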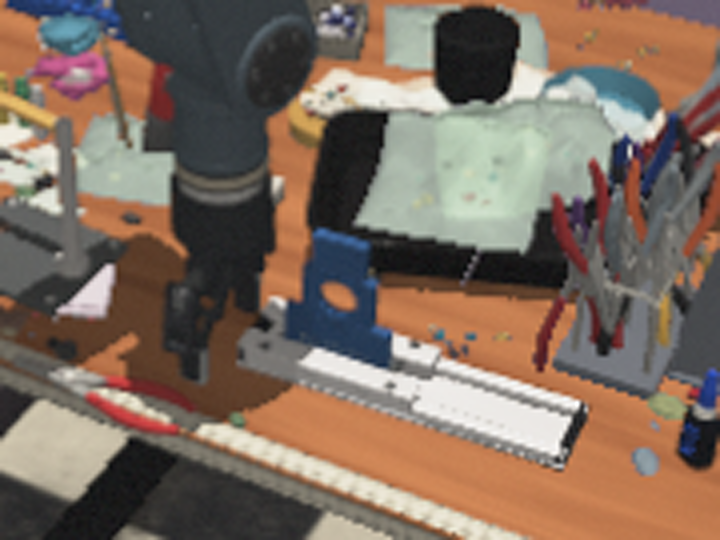

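View pics/top2.png

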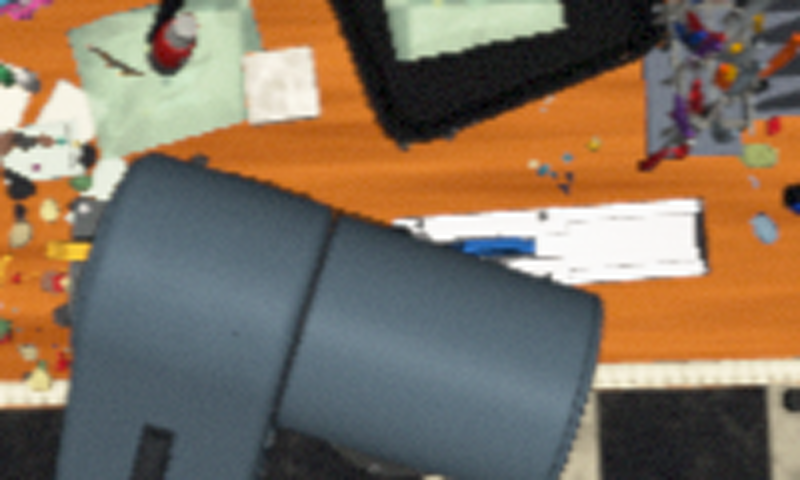

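```bash
python3 - <<'E'
from h import *
np.set_printoptions(linewidth=200,suppress=True)
w=world("scene",np.load("pics/scene2d.npy"));p=np.load("pics/scene2p.npy").astype(int)
O=np.array([.4822,-.1727,0]);a=.043
r=w-O; yy=-np.sin(a)*r[...,0]+np.cos(a)*r[...,1]; xx=np.cos(a)*r[...,0]+np.sin(a)*r[...,1]; zz=r[...,2]
t=np.array([.4222,-.0271,0])-O; print("tcp in track",np.cos(a)*t[0]+np.sin(a)*t[1],-np.sin(a)*t[0]+np.cos(a)*t[1])
bl=(p[...,2]>p[...,0]+40)
m=(xx>-.14)&(xx<.06)&(yy>.0)&(yy<.23)&(zz>.03)&(zz<.2)
for z0 in np.arange(.03,.2,.008):
    k=m&(zz>=z0)&(zz<z0+.008)
    g=k&~bl; b=k&bl; ff=g&(xx>-.035)
    s=lambda k,v:np.round([v[k].min()*1000,v[k].max()*1000]) if k.any() else None
    print(round(z0*1000),"grip y",s(g,yy),"x",s(g,xx),"far finger y",s(ff,yy),"x",s(ff,xx),"| fence y",s(b,yy),"x",s(b,xx))
E
```

```text
tcp in track -0.05368566773798 0.14804461854294876
30 grip y [  7. 158.] x [-100.   21.] far finger y [  7. 158.] x [-20.  21.] | fence y [27. 83.] x [-8.  2.]
38 grip y [ 26. 157.] x [-106.    1.] far finger y [ 26. 157.] x [-11.   1.] | fence y [ 30. 106.] x [-9. -1.]
46 grip y [ 40. 157.] x [-111.    7.] far finger y [ 40. 157.] x [-11.   7.] | fence y [25. 95.] x [-9.  0.]
54 grip y [ 28. 157.] x [-109.    5.] far finger y [ 28. 157.] x [-11.   5.] | fence y [ 26. 105.] x [-9.  1.]
62 grip y [ 41. 155.] x [-108.    3.] far finger y [ 41. 155.] x [-13.   3.] | fence y [42. 97.] x [-10.  -2.]
70 grip y [ 41. 153.] x [-111.   -1.] far finger y [ 41. 153.] x [-12.  -1.] | fence y [42. 96.] x [-8. -4.]
78 grip y [ 41. 161.] x [-124.   16.] far finger y [ 41. 148.] x [-9. 16.] | fence y [43. 97.] x [-7. -2.]
86 grip y [ 55. 161.] x [-128.   20.] far finger y [ 55. 147.] x [-15.  20.] | fence y [42. 94.] x [-8.  0.]
94 grip y [ 50. 160.] x [-128.   20.] far finger y [ 50. 139.] x [-34.  20.] | fence y [42. 88.] x [-7.  7.]
102 grip y [ 49. 162.] x [-131.   22.] far finger y [ 49. 138.] 
[... 461 characters left out ...]
 x [-9. -1.]
142 grip y [135. 154.] x [-119.  -77.] far finger y None x None | fence y None x None
150 grip y [113. 167.] x [-93. -52.] far finger y None x None | fence y None x None
158 grip y [109. 179.] x [-91. -37.] far finger y None x None | fence y None x None
166 grip y [110. 179.] x [-91. -40.] far finger y None x None | fence y None x None
174 grip y [110. 177.] x [-93. -39.] far finger y None x None | fence y None x None
182 grip y [110. 176.] x [-92. -42.] far finger y None x None | fence y None x None
190 grip y [108. 184.] x [-93. -38.] far finger y None x None | fence y None x None
198 grip y [110. 177.] x [-89. -32.] far finger y [116. 119.] x [-34. -32.] | fence y None x None
```

```bash
python3 -m inch '[0.02,-0.7,0,0, 0.02,-0.5,0,0, 0.02,-0.4,0,0, 0.02,-0.4,0,0, 0.02,-0.4,0,0, 0.02,-0.5,0,0, 0.02,-0.5,0,0, 0.02,-0.5,0,0, 0.02,-0.5,0,0, 0.02,-0.5,0,0]'; python3 look.py 3 scene
```

```text
t: 7.55
tcp_pos: [0.4241, -0.0764, 0.0413]
tool_rot: [0.692, 0.721, -0.0, -0.0]
force: [-1.1, 4.4, 3.3]
finger_gap: 0.999
```

View pics/scene3.png

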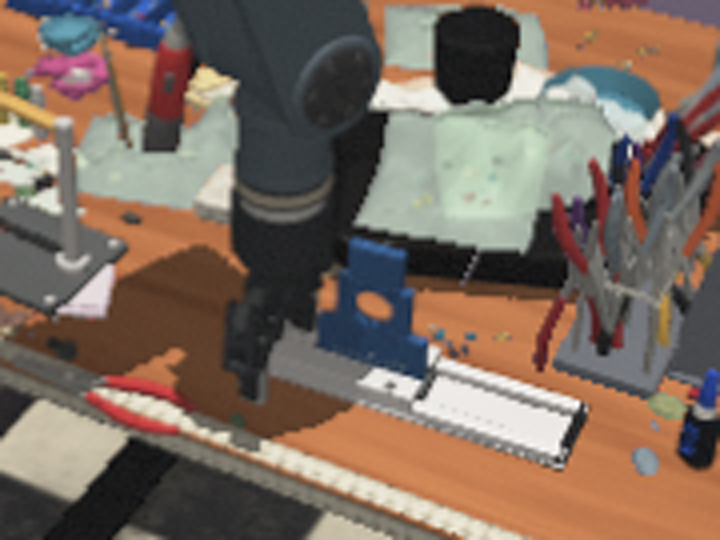

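```bash
python3 -m inch '[0.02,-0.5,0,0, 0.02,-0.5,0,0, 0.02,-0.5,0,0, 0.02,-0.5,0,0, 0.02,-0.5,0,0, 0.02,-0.5,0,0, 0.02,-0.5,0,0, 0.02,-0.5,0,0, 0.02,-0.5,0,0, 0.02,-0.5,0,0, 0.02,-0.5,0,0, 0.02,-0.5,0,0, 0.02,-0.5,0,0, 0.02,-0.5,0,0, 0.02,-0.5,0,0, 0.03,-0.5,0,0, 0.03,-0.5,0,0, 0.03,-0.5,0,0, 0.03,-0.4,0,0, 0,0,0,0]'; python3 look.py 4 scene top
```

```text
t: 10.1
tcp_pos: [0.4289, -0.171, 0.0413]
tool_rot: [0.693, 0.721, 0.0, 0.001]
force: [0.3, -0.1, 0.2]
finger_gap: 1.002
```

View pics/scene4.png

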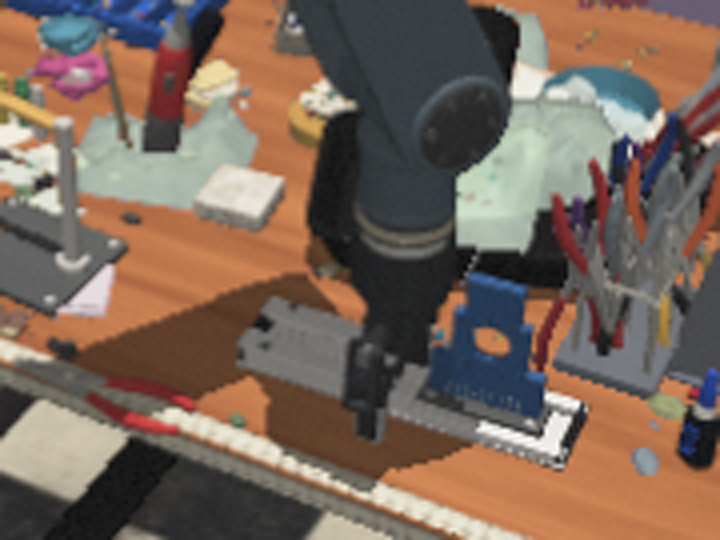

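View pics/top4.png

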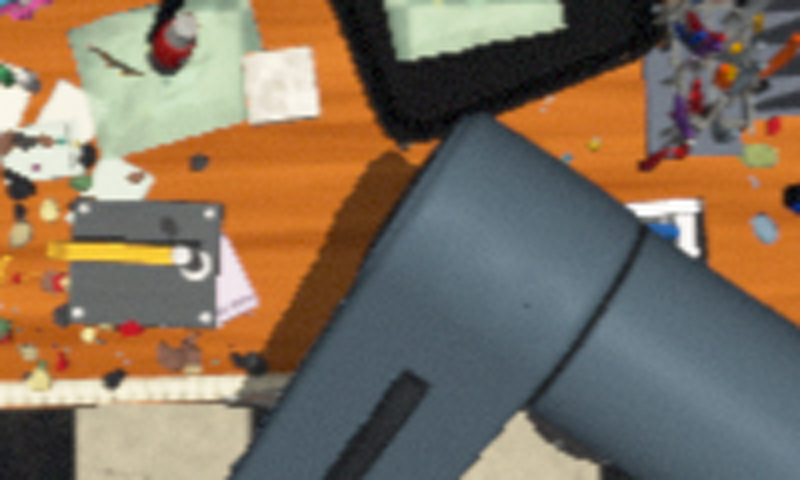

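```bash
python3 - <<'E'
from fit import *
p=np.load("pics/scene4p.npy"); 
roi=(320,380,232,280)
FP=[box(-.005,.005,-.045,.045,.010,.049),box(-.005,.005,-.030,.030,.049,.092),box(-.005,.005,-.022,.022,.092,.127)]
u0,u1,v0,v1=roi;c=p[v0:v1,u0:u1].astype(int)
soft=((c[...,2]>c[...,0]+35)).astype(np.uint8)
soft=cv2.morphologyEx(soft,cv2.MORPH_CLOSE,np.ones((3,3)));n,l,s,_=cv2.connectedComponentsWithStats(soft);k=1+s[1:,4].argmax()
soft=(l==k).astype(np.uint8); print(s[k])
cnt=cv2.findContours(soft,cv2.RETR_EXTERNAL,cv2.CHAIN_APPROX_NONE)[0]; soft=cv2.drawContours(soft,cnt,-1,1,-1).astype(float)
t,fn,ss=fit("scene",FP,soft,(.485,-.232,.043,.004),roi); print("fence",t,fn,ss)
O=np.array([.4822,-.1727]);a=.043;r=t[:2]-O;print("track y",-np.sin(a)*r[0]+np.cos(a)*r[1],"x",np.cos(a)*r[0]+np.sin(a)*r[1])
im=cv2.resize(p[:,:,::-1][170:305,230:410],None,fx=4,fy=4,interpolation=cv2.INTER_CUBIC)
def dr(P,col):
    q=((proj("scene",P)-[230,170]+.5)*4).astype(int)
    for a_,b_ in ((0,1),(0,2),(0,4),(1,3),(1,5),(2,3),(2,6),(3,7),(4,5),(4,6),(5,7),(6,7)): cv2.line(im,tuple(map(int,q[a_])),tuple(map(int,q[b_])),col,1)
for B in FP: dr(tf(B,[*t,.004]),(0,255,255))
dr(tf(TRACK[0],(.4822,-.1727,.043)),(0,255,0));dr(tf(TRACK[1],(.4822,-.1727,.043)),(0,255,0))
cv2.imwrite("pics/ov4.png",im)
E
```

```text
[ 18   6  28  36 580]
fence [ 0.48913915 -0.22478814 -0.0294042 ] 52.25110342176086 641.0
track y -0.052338285641987066 x 0.004693639379560933
```

View pics/ov4.png

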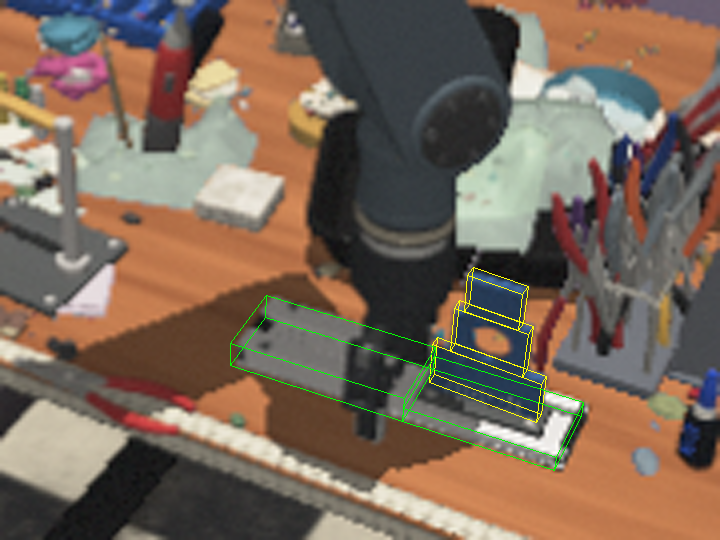

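```bash
python3 -m inch '[0.02,-0.3,0,0, 0.02,-0.3,0,0, 0,-0.3,0,0, 0,0,0,0, 0,0,0,0, 0,0,0,0]'; python3 -m inch '[-0.02,0.6,0,0, -0.02,0.6,0,0,0,0,0,0]';  python3 look.py 5 scene
```

```text
t: 10.95
tcp_pos: [0.4289, -0.1794, 0.0412]
tool_rot: [0.693, 0.721, -0.0, 0.0]
force: [-0.7, -0.2, 0.1]
finger_gap: 1.004
t: 11.32
tcp_pos: [0.4283, -0.1666, 0.0413]
tool_rot: [0.692, 0.722, -0.0, -0.0]
force: [0.8, 0.5, 0.8]
finger_gap: 1.001
```

View pics/scene5.png

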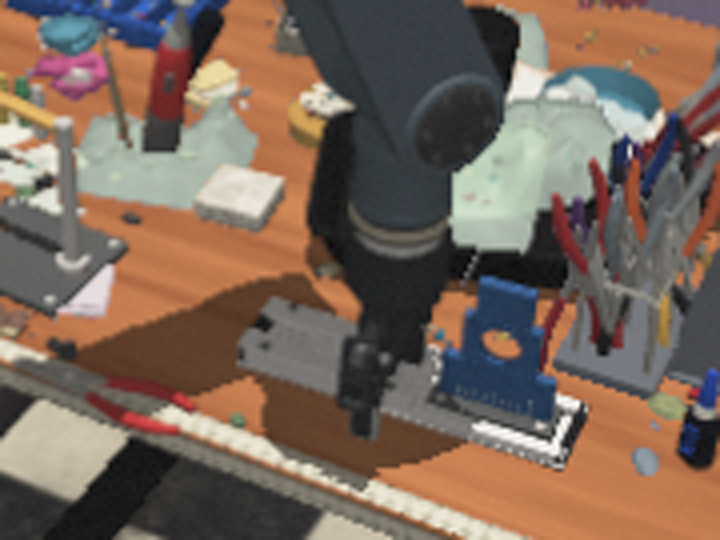

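```bash
python3 -m inch '[0,0.3,4,0, 0,1,4,0, 0,1,4,0, 0,2,4,0, 0,3,4,0, 0,4,2,0, 0,4,0,0,0,4,0,0, 0,0,0,0]' 25 60;  python3 look.py 6 scene top
```

```text
t: 12.5
tcp_pos: [0.4276, 0.0279, 0.2614]
tool_rot: [0.691, 0.723, 0.0, -0.0]
force: [-0.9, -0.1, 0.5]
finger_gap: 0.25
```

View pics/top6.png

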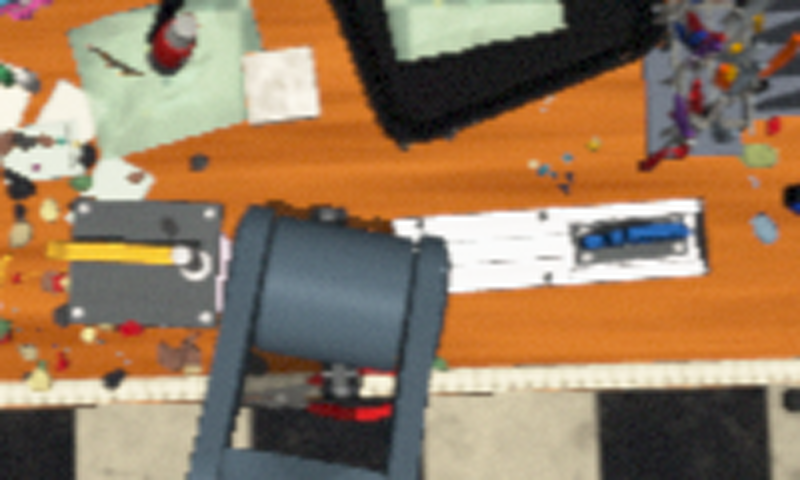

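View pics/scene6.png

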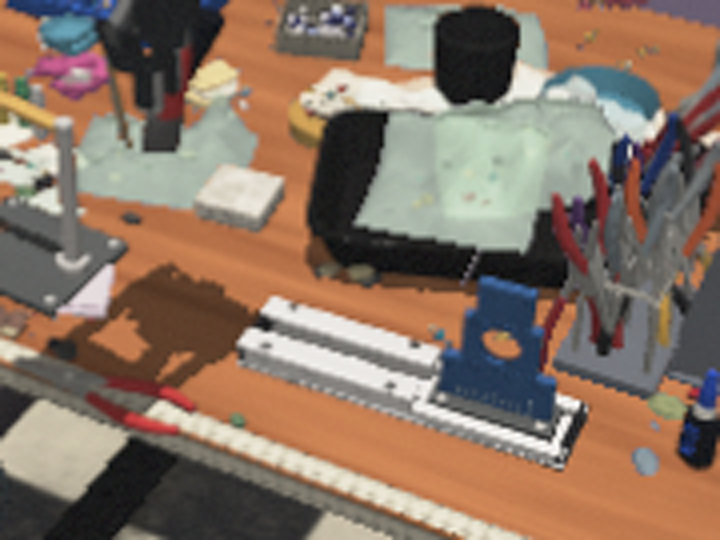

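```bash
cat > fence.py <<'E'
from fit import *
import sys
FP=[box(-.005,.005,-.045,.045,.010,.049),box(-.005,.005,-.030,.030,.049,.092),box(-.005,.005,-.022,.022,.092,.127)]
tag=sys.argv[1]
for cam,roi in (("top",(325,372,215,245)),("scene",(328,380,232,280))):
    p=np.load(f"pics/{cam}{tag}p.npy");w=world(cam,np.load(f"pics/{cam}{tag}d.npy"))
    u0,u1,v0,v1=roi;c=p[v0:v1,u0:u1].astype(int)
    soft=((c[...,2]>c[...,0]+45)&(c[...,2]>80)).astype(np.uint8)
    n,l,s,_=cv2.connectedComponentsWithStats(soft);k=1+s[1:,4].argmax()
    soft=(l==k).astype(np.uint8)
    cnt=cv2.findContours(soft,cv2.RETR_EXTERNAL,cv2.CHAIN_APPROX_NONE)[0]; soft=cv2.drawContours(soft,cnt,-1,1,-1).astype(float)
    t,fn,ss=fit(cam,FP,soft,(.485,-.232,.043,.004),roi); print(cam,t,fn,ss,s[k])
    P=w[v0:v1,u0:u1][(l==k)]; P=P[P[:,2]>.115]; print("tab cloud",len(P),np.round(np.median(P,0),4),np.round(P.min(0),3),np.round(P.max(0),3))
E
python3 fence.py 6
python3 - <<'E'
# track in scene camera
from fit import *
p=np.load("pics/scene6p.npy").astype(int)
# line of bay end / landing corners manually checked
m=TRACK
print(proj("scene",tf(np.array([[-.033,-.123,.014],[.033,-.123,.014],[-.033,.148,.0235],[.033,.148,.0235],[-.033,-.123,0],[-.033,.148,0]]),(.4822,-.1727,.043)))*4-[920,680]+1.5)
E
```

```text
top [ 0.48710822 -0.23378293  0.09756762] 36.70568242983468 75.0 [17 11 21  5 75]
tab cloud 43 [ 0.4859 -0.2289  0.133 ] [ 0.48  -0.252  0.122] [ 0.49  -0.209  0.137]
scene [ 0.40592736 -0.27954397 -1.28822849] 133.80951941560937 128.0 [ 13  23  28  17 120]
[[556.42613649 457.01614847]
 [582.82066344 402.37228675]
 [230.14915006 342.54898198]
 [265.56080279 294.8123406 ]
 [554.40514755 470.37598079]
 [230.17280703 364.68830981]]
  return _methods._mean(a, axis=axis, dtype=dtype,
  ret = um.true_divide(
Traceback (most recent call last):
  File "fence.py", line 13, in <module>
    P=w[v0:v1,u0:u1][(l==k)]; P=P[P[:,2]>.115]; print("tab cloud",len(P),np.round(np.median(P,0),4),np.round(P.min(0),3),np.round(P.max(0),3))
                                                                                                             ~~~~~^^^
ValueError: zero-size array to reduction operation minimum which has no identity
```

```bash
python3 -m inch '[0.82,-3.6,0,0, 0.82,-3.6,0,0, 0.82,-3.6,0,0, 0.82,-3.6,0,0, 0.82,-3.6,0,0, 0.82,-3.6,0,0, 0.82,-3.6,0,0, 0,-0.2,0,0, 0,0,-3,0, 0,0,-3,0, 0,0,0,0, 0,0,0,0]';  python3 look.py 7 scene
```

```text
t: 14.1
tcp_pos: [0.486, -0.2285, 0.202]
tool_rot: [0.693, 0.721, 0.0, 0.0]
force: [0.1, -0.8, -0.7]
finger_gap: 0.247
```

View pics/scene7.png

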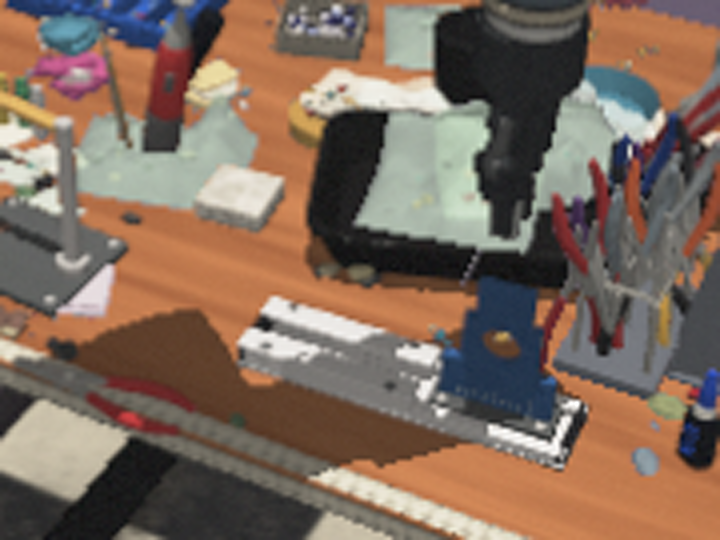

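```bash
python3 - <<'E'
from h import *
w=world("scene",np.load("pics/scene7d.npy"));p=np.load("pics/scene7p.npy").astype(int)
x,y,z=w[...,0],w[...,1],w[...,2]
m=(abs(x-.486)<.09)&(abs(y+.2285)<.06)&(z>.145)&(p.max(-1)<75)
for z0 in np.arange(.15,.34,.015):
    k=m&(z>=z0)&(z<z0+.015)
    if k.any(): print(round(z0,3),k.sum(),"x",np.round([x[k].min(),x[k].max()],3),"y",np.round([y[k].min(),y[k].max()],3))
b=(p[...,2]>p[...,0]+35)&(z>.10)&(abs(y+.23)<.05)&(abs(x-.486)<.05)
P=w[b];print(len(P),P.min(0),P.max(0),np.median(P,0))
E
```

```text
0.15 8 x [0.549 0.561] y [-0.284 -0.255]
0.165 1 x [0.557 0.557] y [-0.255 -0.255]
0.18 11 x [0.464 0.504] y [-0.239 -0.224]
0.195 35 x [0.462 0.504] y [-0.24  -0.225]
0.21 23 x [0.462 0.502] y [-0.242 -0.225]
0.225 40 x [0.442 0.528] y [-0.244 -0.223]
0.24 46 x [0.434 0.535] y [-0.246 -0.223]
0.255 59 x [0.427 0.54 ] y [-0.248 -0.224]
0.27 87 x [0.42  0.504] y [-0.249 -0.213]
0.285 94 x [0.423 0.506] y [-0.25 -0.21]
0.3 50 x [0.443 0.466] y [-0.253 -0.205]
0.315 132 x [0.447 0.492] y [-0.267 -0.197]
0.33 134 x [0.447 0.493] y [-0.267 -0.195]
132 [ 0.47588382 -0.25688119  0.10016645] [ 0.48960083 -0.21557626  0.1358981 ] [ 0.48163319 -0.23593721  0.11874682]
```

```bash
python3 -m inch '[-0.05,0.75,0,0, 0,0,-2,0, 0,0,-2,0, 0,0,-1,0, 0,0,-0.7,0, 0,0,0,0]' 20;  python3 look.py 8 scene
```

```text
t: 14.9
tcp_pos: [0.4853, -0.2206, 0.1443]
tool_rot: [0.692, 0.721, 0.0, -0.0]
force: [-0.1, 0.0, -0.2]
finger_gap: 0.198
```

View pics/scene8.png

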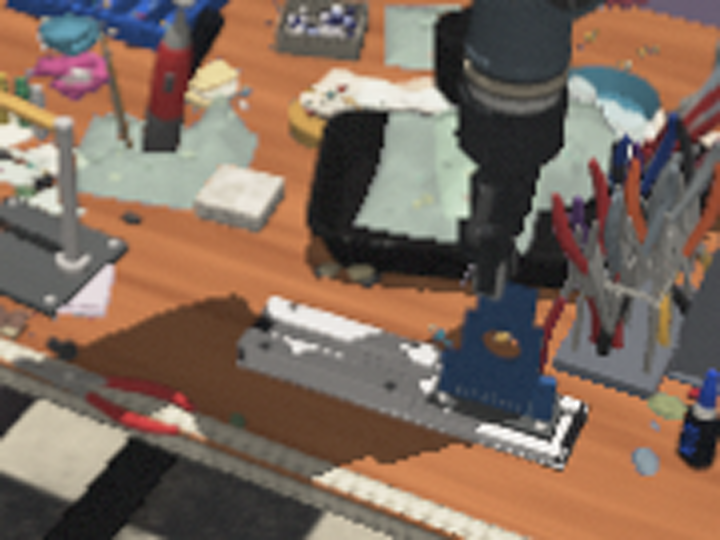

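```bash
python3 -m inch '[0,0,-0.7,0, 0,0,-0.7,0, 0,0,0,0]';python3 -m inch '[0,0,-0.7,0, 0,0,-0.7,0, 0,0,0,0]'; python3 look.py 9 scene
```

```text
t: 15.32
tcp_pos: [0.4849, -0.2204, 0.1296]
tool_rot: [0.692, 0.721, -0.0, -0.001]
force: [-0.0, -0.8, -1.3]
finger_gap: 0.205
t: 15.7
tcp_pos: [0.4849, -0.2204, 0.1156]
tool_rot: [0.692, 0.721, -0.0, -0.001]
force: [-1.1, 0.3, 0.4]
finger_gap: 0.2
```

View pics/scene9.png

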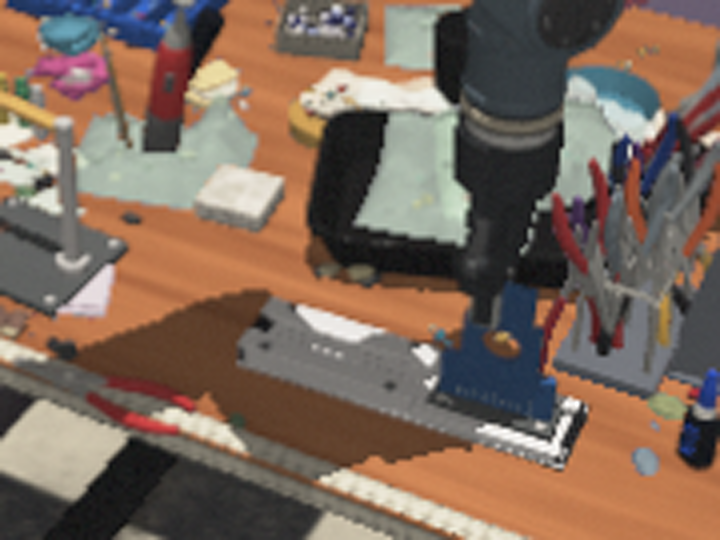

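```bash
python3 -m inch '[0,0,0,0,0,0,0,0,0,0,0,0,0,0,0,0]' 0 60; python3 -m inch '[0,0,0.5,0,0,0,0.5,0,0,0,0.5,0,0,0,0.5,0,0,0,0,0]'; python3 look.py 10 scene
```

```text
t: 16.25
tcp_pos: [0.4853, -0.2207, 0.1163]
tool_rot: [0.692, 0.721, -0.0, -0.0]
force: [0.0, -0.8, -3.2]
finger_gap: 0.104
t: 16.88
tcp_pos: [0.4856, -0.2209, 0.1369]
tool_rot: [0.692, 0.721, 0.0, 0.001]
force: [-0.2, -0.0, -2.0]
finger_gap: 0.112
```

View pics/scene10.png

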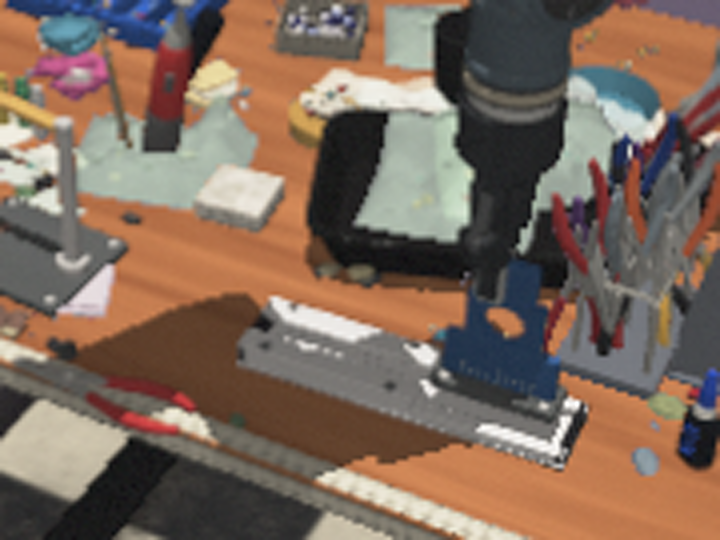

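```bash
python3 -m inch '[0,0,2,0,0,0,3,0,0,0,4,0,0,0,4,0,0,0,4,0,0,0,2.5,0,0,0,0,0]'; python3 -m inch '[0.05,1.5,0,0, 0.05,3,0,0, 0.05,3.2,0,0, 0.05,3.2,0,0, 0.08,3.2,0,-0.14, 0.08,3.2,0,-0.14, 0.08,3.2,0,-0.14, 0.08,3.2,0,-0.14, 0.08,3.2,0,-0.14, 0.08,3.2,0,-0.14, 0.08,3.2,0,-0.14, 0.08,3.2,0,-0.14, 0.08,3.2,0,-0.14, 0.08,3.2,0,-0.14, 0.08,3.2,0,-0.14, 0.08,2.8,0,-0.14, 0,1,0,0, 0,0,0,0, 0,0,0,0]'; python3 look.py 11 scene top
```

```text
t: 17.8
tcp_pos: [0.4861, -0.2212, 0.333]
tool_rot: [0.692, 0.721, 0.0, 0.002]
force: [0.2, 0.6, -2.9]
finger_gap: 0.111
t: 20.18
tcp_pos: [0.4965, 0.2775, 0.3307]
tool_rot: [0.999, -0.034, -0.001, 0.001]
force: [0.4, -0.7, -2.0]
finger_gap: 0.104
```

```bash
python3 - <<'E'
from h import *
p=np.load("pics/scene11p.npy");q=np.load("pics/top11p.npy")
cv2.imwrite("pics/s11.png",cv2.resize(p[90:260,160:360,::-1],None,fx=4,fy=3.5,interpolation=cv2.INTER_CUBIC))
cv2.imwrite("pics/t11.png",cv2.resize(q[170:300,130:300,::-1],None,fx=4,fy=4,interpolation=cv2.INTER_CUBIC))
E
```

```text
(no output)
```

View pics/s11.png

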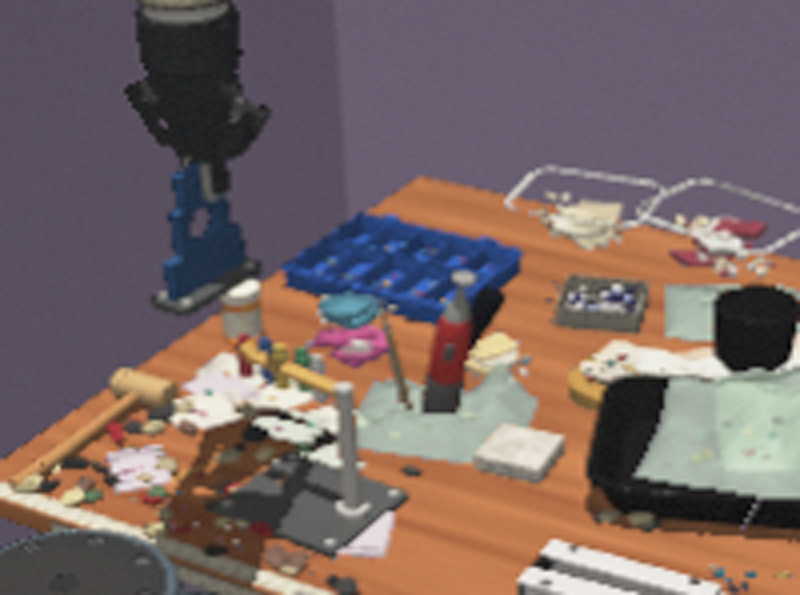

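View pics/t11.png

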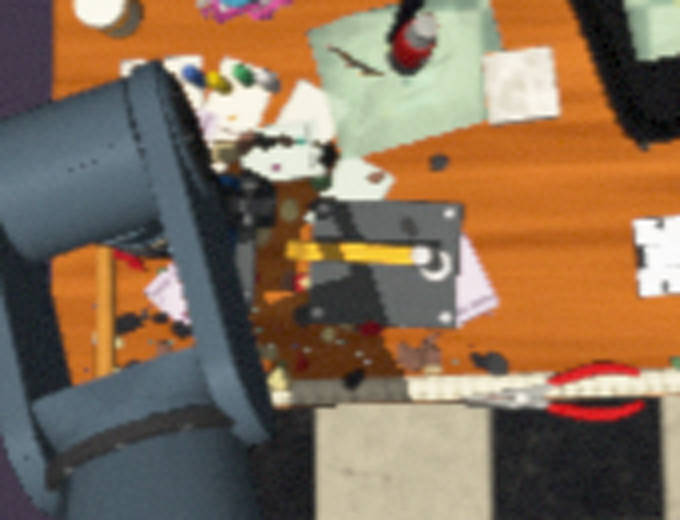

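```bash
python3 - <<'E'
from h import *
S=(.479,.199,-1.643)
P=tf(np.array([[-.044,0,.168],[-.035,0,.160],[0,0,.157],[.055,0,.160],[.075,-.055,.01],[.075,.055,.01],[-.055,-.055,.01],[-.055,.055,.01]]),S)
q=proj("scene",P); print("peg",np.round((q-[160,90]+.5)*[4,3.5]))
e=proj("scene",[[.4855,.2785,.289]]); print("eye",(e-[160,90]+.5)*[4,3.5])
q=proj("top",P);print("top",np.round((q-[130,170]+.5)*4))
p=np.load("pics/scene11p.npy").astype(int);w=world("scene",np.load("pics/scene11d.npy"))
m=(p[...,2]>p[...,0]+30)&(w[...,2]>.22)&(abs(w[...,1]-.28)<.08)&(abs(w[...,0]-.485)<.1)
C=w[m];print(len(C),C.min(0),C.max(0),np.median(C,0))
for z0 in np.arange(.22,.36,.012):
    k=m&(w[...,2]>=z0)&(w[...,2]<z0+.012)
    if k.any(): print(round(z0,3),k.sum(),np.round([w[k][:,0].min(),w[k][:,0].max()],3),np.round([w[k][:,1].min(),w[k][:,1].max()],3), np.round(np.median(w[k][:,1]),3))
im=cv2.imread("pics/s11.png")
cv2.imwrite("pics/s11b.png",cv2.resize(p[120:190,185:245,::-1].astype(np.uint8),None,fx=8,fy=8,interpolation=cv2.INTER_CUBIC))
cv2.imwrite("pics/s11c.png",cv2.resize(p[170:250,200:280,::-1].astype(np.uint8),None,fx=7,fy=7,interpolation=cv2.INTER_CUBIC))
E
```

```text
peg [[246. 349.]
 [255. 359.]
 [289. 372.]
 [342. 388.]
 [332. 554.]
 [409. 493.]
 [211. 507.]
 [291. 451.]]
eye [[198.22794179 224.43595738]]
top [[295. 250.]
 [308. 251.]
 [354. 253.]
 [424. 256.]
 [459. 330.]
 [465. 203.]
 [308. 323.]
 [316. 196.]]
404 [0.44036012 0.26514772 0.23157257] [0.52974669 0.28312962 0.34868074] [0.47384482 0.27234126 0.27120069]
0.22 1 [0.445 0.445] [0.279 0.279] 0.279
0.232 51 [0.441 0.525] [0.268 0.282] 0.272
0.244 69 [0.442 0.53 ] [0.267 0.282] 0.272
0.256 66 [0.44  0.523] [0.267 0.282] 0.272
0.268 62 [0.441 0.527] [0.265 0.283] 0.272
0.28 31 [0.453 0.512] [0.265 0.283] 0.273
0.292 27 [0.452 0.513] [0.267 0.281] 0.272
0.304 33 [0.453 0.507] [0.267 0.282] 0.273
0.316 20 [0.462 0.485] [0.269 0.281] 0.272
0.328 22 [0.463 0.485] [0.268 0.283] 0.273
0.34 22 [0.465 0.49 ] [0.269 0.281] 0.273
```

View pics/s11b.png

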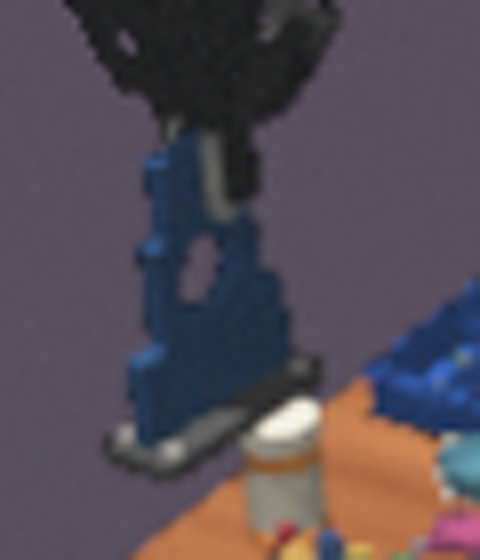

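View pics/s11c.png

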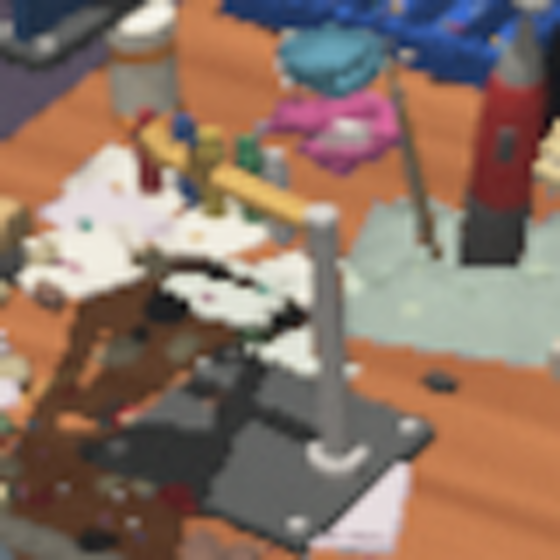

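```bash
python3 -m inch '[-0.05,0.1,-2.5,0, 0,0,-3,0, 0,0,-3,0, 0,0,-2.5,0, 0,0,-1.4,0, 0,0,0,0, 0,0,0,0]'; python3 look.py 12 scene; python3 - <<'E'
from h import *
p=np.load("pics/scene12p.npy").astype(int)
cv2.imwrite("pics/s12.png",cv2.resize(p[130:230,180:280,::-1].astype(np.uint8),None,fx=6,fy=6,interpolation=cv2.INTER_CUBIC))
E
```

```text
t: 21.15
tcp_pos: [0.4973, 0.2794, 0.2084]
tool_rot: [0.999, -0.034, 0.001, -0.0]
force: [0.4, 0.1, -1.4]
finger_gap: 0.105
```

View pics/s12.png

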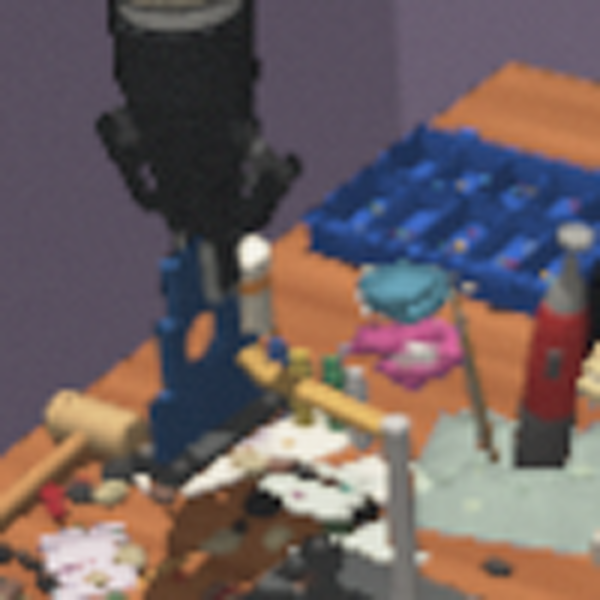

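```bash
python3 -m inch '[-0.15,0,0,0, -0.03,-0.4,0,0, -0.03,-0.4,0,0, -0.03,-0.4,0,0, -0.03,-0.4,0,0, -0.03,-0.4,0,0, -0.03,-0.4,0,0, -0.03,-0.4,0,0, 0,0,0,0]'; python3 look.py 13 scene; python3 - <<'E'
from h import *
p=np.load("pics/scene13p.npy").astype(int)
cv2.imwrite("pics/s13.png",cv2.resize(p[130:230,180:280,::-1].astype(np.uint8),None,fx=6,fy=6,interpolation=cv2.INTER_CUBIC))
E
```

```text
t: 22.32
tcp_pos: [0.4928, 0.251, 0.2073]
tool_rot: [0.999, -0.034, -0.0, 0.0]
force: [-0.2, 1.1, -2.4]
finger_gap: 0.108
```

View pics/s13.png

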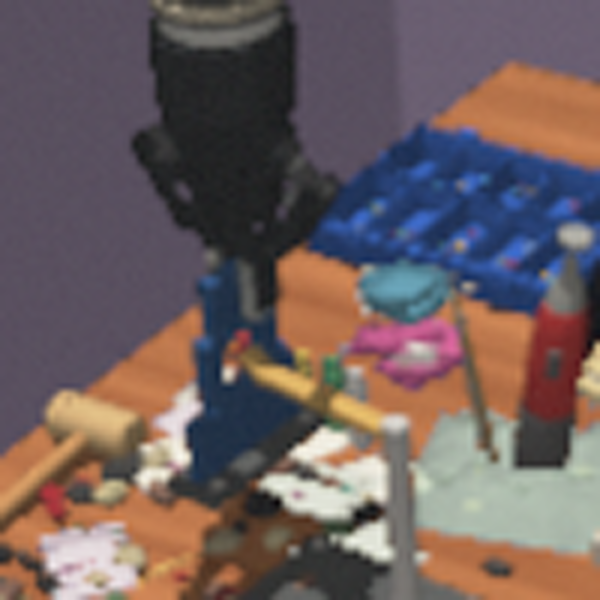

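```bash
python3 -m inch '[-0.02,-0.4,0,0, -0.02,-0.4,0,0, -0.02,-0.4,0,0, 0,0,0,0]'; python3 -m inch '[-0.02,-0.4,0,0, -0.02,-0.4,0,0, -0.02,-0.4,0,0, -0.02,-0.4,0,0, 0,0,0,0]';  python3 look.py 14 scene; python3 - <<'E'
from h import *
p=np.load("pics/scene14p.npy").astype(int)
cv2.imwrite("pics/s14.png",cv2.resize(p[130:230,180:280,::-1].astype(np.uint8),None,fx=6,fy=6,interpolation=cv2.INTER_CUBIC))
E
```

```text
t: 22.88
tcp_pos: [0.4922, 0.2389, 0.2073]
tool_rot: [0.999, -0.034, -0.0, 0.0]
force: [0.2, -0.3, -2.1]
finger_gap: 0.106
t: 23.5
tcp_pos: [0.4914, 0.223, 0.2073]
tool_rot: [0.999, -0.034, -0.0, 0.0]
force: [-0.4, 0.1, -2.0]
finger_gap: 0.108
```

View pics/s14.png

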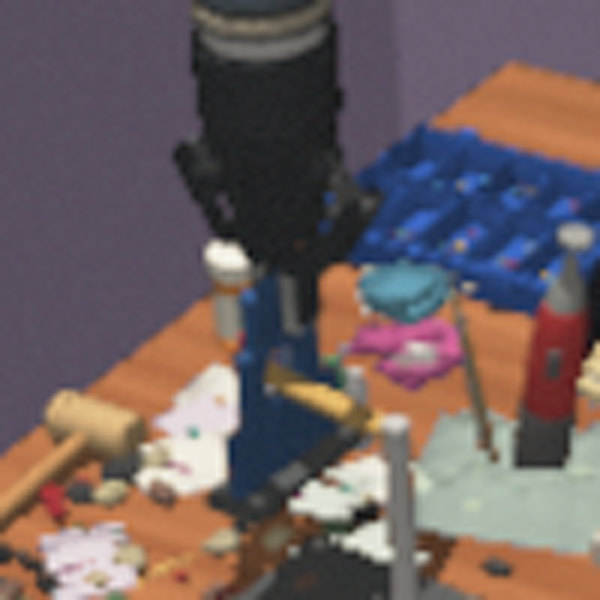

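```bash
python3 -m inch '[-0.02,-0.4,0,0, -0.03,-0.4,-0.1,0, -0.03,-0.4,-0.1,0, -0.03,-0.4,-0.1,0, -0.03,-0.4,0,0, -0.03,-0.4,0,0, -0.03,-0.4,0,0, 0,0,0,0]'; python3 -m inch '[0,0,-0.3,0, 0,0,-0.3,0, 0,0,-0.3,0,0,0,0,0,0,0,0,0]'
```

```text
t: 24.55
tcp_pos: [0.4894, 0.195, 0.2044]
tool_rot: [0.999, -0.034, 0.0, -0.0]
force: [0.1, 0.1, -2.7]
finger_gap: 0.109
t: 25.18
tcp_pos: [0.4894, 0.1954, 0.1953]
tool_rot: [0.999, -0.034, 0.0, -0.0]
force: [-0.8, 0.0, -2.3]
finger_gap: 0.108
```

```bash
python3 -m inch '[0,0,-0.2,0, 0,0,-0.2,0, 0,0,0,0,0,0,0,0]';python3 -m inch '[0,0,-0.1,0, 0,0,0,0]';python3 -m inch '[0,0,-0.1,0, 0,0,0,0]'
```

```text
t: 25.68
tcp_pos: [0.4894, 0.1953, 0.1913]
tool_rot: [0.999, -0.034, -0.0, -0.0]
force: [0.9, -0.2, -1.5]
finger_gap: 0.108
t: 25.92
tcp_pos: [0.4894, 0.1953, 0.1903]
tool_rot: [0.999, -0.034, -0.0, 0.0]
force: [0.0, -0.9, -2.5]
finger_gap: 0.111
t: 26.18
tcp_pos: [0.4893, 0.1953, 0.1892]
tool_rot: [0.999, -0.034, -0.0, 0.0]
force: [-0.3, -0.2, -2.4]
finger_gap: 0.11
```

```bash
python3 -m inch '[0,0,-0.1,0, 0,0,0,0]';python3 -m inch '[0,0,-0.1,0, 0,0,0,0]';python3 -m inch '[0,0,-0.1,0, 0,0,0,0]'; python3 look.py 15 scene; python3 - <<'E'
from h import *
p=np.load("pics/scene15p.npy").astype(int)
cv2.imwrite("pics/s15.png",cv2.resize(p[130:230,180:280,::-1].astype(np.uint8),None,fx=6,fy=6,interpolation=cv2.INTER_CUBIC))
E
```

```text
t: 26.42
tcp_pos: [0.4894, 0.1953, 0.1883]
tool_rot: [0.999, -0.034, -0.0, -0.0]
force: [-0.1, -0.4, -1.9]
finger_gap: 0.109
t: 26.68
tcp_pos: [0.4896, 0.1953, 0.1878]
tool_rot: [0.999, -0.034, 0.0, -0.0]
force: [-1.8, -0.5, 2.2]
finger_gap: 0.111
t: 26.92
tcp_pos: [0.4898, 0.1954, 0.1876]
tool_rot: [0.999, -0.034, 0.001, -0.0]
force: [-1.8, -0.0, 8.6]
finger_gap: 0.11
```

View pics/s15.png

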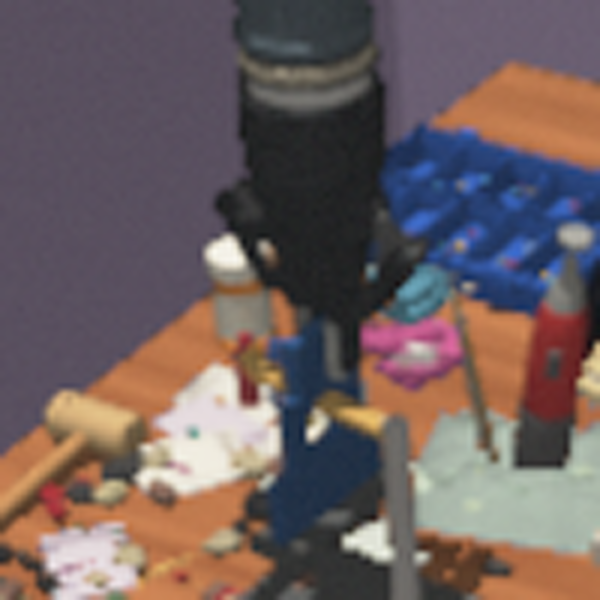

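```bash
python3 -m inch '[0,0,0.1,0, 0,0,0,0]';python3 -m inch '[0,0,0,0,0,0,0,0,0,0,0,0,0,0,0,0]' 28; python3 look.py 16 scene top; python3 - <<'E'
from h import *
p=np.load("pics/scene16p.npy").astype(int)
cv2.imwrite("pics/s16.png",cv2.resize(p[130:230,180:280,::-1].astype(np.uint8),None,fx=6,fy=6,interpolation=cv2.INTER_CUBIC))
E
```

```text
t: 27.22
tcp_pos: [0.4897, 0.1953, 0.1877]
tool_rot: [0.999, -0.034, 0.0, -0.0]
force: [-1.1, -0.1, 5.6]
finger_gap: 0.112
t: 27.72
tcp_pos: [0.4894, 0.1953, 0.1871]
tool_rot: [0.999, -0.034, -0.0, 0.0]
force: [-0.4, -0.9, 1.1]
finger_gap: 0.277
```

View pics/s16.png

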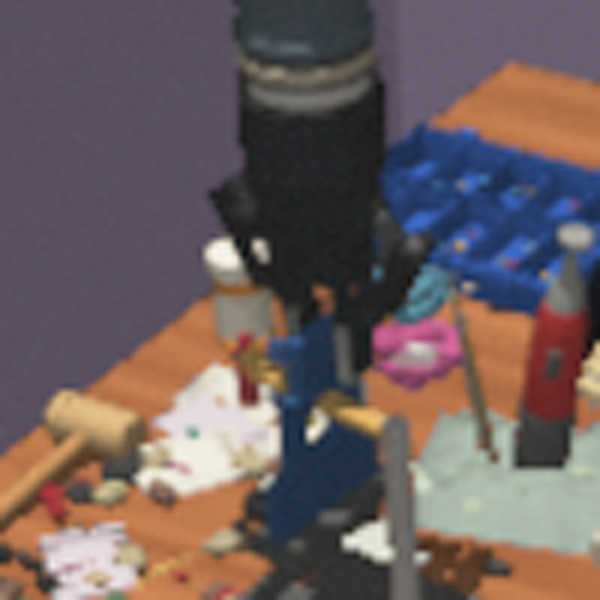

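```bash
python3 -m inch '[0,0,0.5,0, 0,0,0.5,0, 0,0,1,0, 0,0,1,0,0,0,1,0,0,0,2,0, 0,0,2,0, 0,0,3,0,0,0,0,0]'; python3 look.py 17 scene top; python3 - <<'E'
from h import *
p=np.load("pics/scene17p.npy").astype(int)
cv2.imwrite("pics/s17.png",cv2.resize(p[130:230,180:280,::-1].astype(np.uint8),None,fx=6,fy=6,interpolation=cv2.INTER_CUBIC))
E
```

```text
t: 28.95
tcp_pos: [0.4909, 0.1956, 0.3]
tool_rot: [0.999, -0.034, 0.003, -0.001]
force: [-0.5, -0.2, -0.6]
finger_gap: 0.283
```

View pics/s17.png

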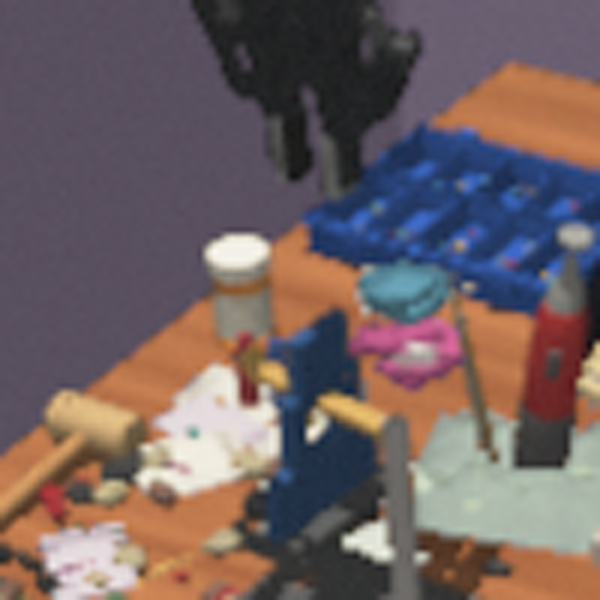

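Released and hanging. I'll let it settle, measure its pose, and compare two moments.

```bash
python3 -m inch '[0,0,0,0,0,0,0,0,0,0,0,0,0,0,0,0,0,0,0,0,0,0,0,0,0,0,0,0,0,0,0,0,0,0,0,0,0,0,0,0,0,0,0,0,0,0,0,0]'; python3 look.py 18 scene top; python3 - <<'E'
from h import *
S=np.array([.479,.199]);a=-1.643;ux=np.array([np.cos(a),np.sin(a)])
for tag in("17","18"):
    p=np.load(f"pics/scene{tag}p.npy").astype(int);w=world("scene",np.load(f"pics/scene{tag}d.npy"))
    m=(p[...,2]>p[...,0]+30)&(w[...,2]>.08)&(w[...,2]<.215)&(abs(w[...,1]-.2)<.05)&(abs(w[...,0]-.479)<.07)
    C=w[m]; r=C[:,:2]-S; sx=r@ux; sy=r@np.array([-ux[1],ux[0]])
    A=np.c_[C[:,2]-.147,sy,np.ones(len(C))]; k=np.linalg.lstsq(A,sx,rcond=None)[0]
    print(tag,len(C),"face stand-x at eye",k[2],"tilt",k[0],"sy",sy.min(),sy.max(),"z top",C[:,2].max())
a17=np.load("pics/scene17p.npy").astype(int);a18=np.load("pics/scene18p.npy").astype(int)
print("diff",abs(a17-a18)[180:222,220:248].max(), abs(a17-a18)[180:222,220:248].mean())
q=np.load("pics/top18p.npy");cv2.imwrite("pics/t18.png",cv2.resize(q[170:300,130:300,::-1],None,fx=4,fy=4,interpolation=cv2.INTER_CUBIC))
cv2.imwrite("pics/s18.png",cv2.resize(a18[150:300,150:400,::-1].astype(np.uint8),None,fx=3,fy=3,interpolation=cv2.INTER_CUBIC))
E
```

```text
t: 30.55
tcp_pos: [0.4894, 0.1953, 0.2973]
tool_rot: [0.999, -0.034, 0.0, -0.0]
force: [-0.1, 1.3, -0.0]
finger_gap: 0.28
17 320 face stand-x at eye 0.006955305694653221 tilt 0.023537414099442638 sy -0.04789171184641016 0.036731178173310834 z top 0.20730814801081754
18 320 face stand-x at eye 0.007135393720704444 tilt 0.03494624323128097 sy -0.049151842276394825 0.03987004113097817 z top 0.2075281959883396
diff 71 2.038265306122449
```

View pics/s18.png

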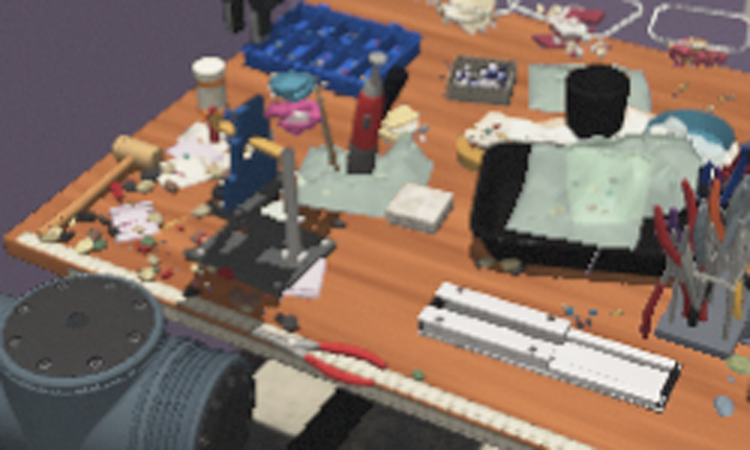

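```bash
python3 -m inch '[0,0,0,0,0,0,0,0,0,0,0,0,0,0,0,0,0,0,0,0,0,0,0,0,0,0,0,0,0,0,0,0,0,0,0,0,0,0,0,0,0,0,0,0,0,0,0,0,0,0,0,0,0,0,0,0,0,0,0,0,0,0,0,0]'; python3 look.py 19 scene; python3 look.py 20 scene;python3 - <<'E'
from h import *
def M(t): 
    p=np.load(f"pics/scene{t}p.npy").astype(int); m=((p[...,2]>p[...,0]+30))[175:230,215:255]; v,u=np.nonzero(m); return m.sum(),u.mean(),v.mean(),np.cov(u,v)[0,1]
for t in (17,18,19,20): print(t,M(t))
E
```

```text
t: 32.65
tcp_pos: [0.4894, 0.1953, 0.2973]
tool_rot: [0.999, -0.034, 0.0, -0.0]
force: [0.6, -1.3, 0.2]
finger_gap: 0.276
17 (np.int64(426), np.float64(20.399061032863848), np.float64(21.166666666666668), np.float64(-70.95137254901962))
18 (np.int64(425), np.float64(20.454117647058823), np.float64(21.20470588235294), np.float64(-71.7960099889012))
19 (np.int64(425), np.float64(20.451764705882354), np.float64(21.214117647058824), np.float64(-72.09460044395118))
20 (np.int64(422), np.float64(20.497630331753555), np.float64(21.156398104265403), np.float64(-71.70034109713953))
```

The fence's silhouette stays put to within 0.1 px, so it is still. Handing in.

```bash
python3 -c "
from station import job; print(job.sign_off())"
```

```text
the job is handed in; nothing more can be done
None
```

The fence is hanging by its eye on the brass peg, behind the upturned tip. I handed the job in at about 33 s; no verdict was reported.

**What I did**
- **Push:** I pushed the fence along the track with the side of one open finger, low on the plate edge. It stopped at about track y = -60 mm, upright and clear of the lips.
- **Lift and hang:** I gripped the tab about 11 mm off centre to avoid a plier handle, lifted the fence and turned it. Then I slid the eye over the peg, lowered it until it touched, released it and drew straight up.

**Last checks**
- **Position:** The eye is about 2 mm behind the stand's origin along the peg. It is a few millimetres off sideways at most, from a depth cloud with uneven edges; the limit is 13 mm.
- **Upright and still:** The tilt is about 0.03 rad. The fence's outline stayed within 0.1 px over the last 2 s.
- **Clear of the robot:** The gripper is about 8 cm or more above the fence, and the force reading was only noise.
- **Tools around:** The mallet and the other tools look untouched by eye. I did not measure the bottle, mallet or block for movement.

**Disagreements**
- The two cameras differed by up to about 4 mm on the fence's position.
- One outline fit of the fence on the landing, in the scene camera, failed. I discarded it and used the depth points and the tool position instead.

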